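# Clear the chute and load the lock-up tray

### The job

The longest lock-up bar is jammed head-first under the gate of the feed chute: push it back up the slope until it frees, lift it out and lay it flat in its own slot of the lock-up tray; then lay every loose bar from the table in the slot of its length, one at a time from longest to shortest, all heads at the tray's far end. The bars are lopsided, so before carrying each one make a trial lift and shift your grip along it until it hangs balanced, then hold it level and still in the air by its balance point for a moment, clear of everything and about a hand's breadth (6 cm or more) above the table. Do not knock over the two ink tins among the work.

Things in the scene. Friction and masses are not known exactly. Their poses are not given: they have to be found in the camera images.
- bar200: Lopsided lock-up bar 200 mm long: aluminium shaft 20 mm wide, 32 mm high; at its +x end a dark lead-filled head 28 long, 44 wide, 32 high. Weighs 0.4 to 0.9 kg. Balance point unseen: on the shaft, 10 to 60 mm from the middle towards the head. Origin: middle of its length, on the underside; x to the head, z up. Starts in the chute. 
- bar200_head (a point): Centre of the head of the 200 mm bar, 86 mm along the bar's +x from its middle, 16 mm above its underside.
- bar175: Lopsided lock-up bar 175 mm long: aluminium shaft 20 mm wide, 32 mm high; at its +x end a dark lead-filled head 28 long, 44 wide, 32 high. Weighs 0.4 to 0.9 kg. Balance point unseen: on the shaft, 10 to 47 mm from the middle towards the head. Origin: middle of its length, on the underside; x to the head, z up. Starts on the table. May be absent.
- bar175_head (a point): Centre of the head of the 175 mm bar, 73.5 mm along the bar's +x from its middle, 16 mm above its underside.
- bar150: Lopsided lock-up bar 150 mm long: aluminium shaft 20 mm wide, 32 mm high; at its +x end a dark lead-filled head 28 long, 44 wide, 32 high. Weighs 0.4 to 0.9 kg. Balance point unseen: on the shaft, 10 to 35 mm from the middle towards the head. Origin: middle of its length, on the underside; x to the head, z up. Starts on the table. May be absent.
- bar150_head (a point): Centre of the head of the 150 mm bar, 61 mm along the bar's +x from its middle, 16 mm above its underside.
- bar125: Lopsided lock-up bar 125 mm long: aluminium shaft 20 mm wide, 32 mm high; at its +x end a dark lead-filled head 28 long, 44 wide, 32 high. Weighs 0.4 to 0.9 kg. Balance point unseen: on the shaft, 10 to 22 mm from the middle towards the head. Origin: middle of its length, on the underside; x to the head, z up. Starts on the table. May be absent.
- bar125_head (a point): Centre of the head of the 125 mm bar, 48.5 mm along the bar's +x from its middle, 16 mm above its underside.
- chute: Fixed steel feed chute on legs, 300 mm long, tilted 0.17 rad; rails 8 mm high, 60 mm apart inside, 72 outside; high end open. Origin: middle of the sliding face; x downhill along the face, z square to it. The 200 mm bar lies on it, head downhill under the gate, origin at x = 30 to 42 mm; it can be lifted once slid uphill to x below 10 mm. Friction keeps it where it is pushed.
- gate (a point): Middle of the underside of the chute's gate, a fixed steel bridge across the chute 18 mm long (x = 110 to 128 mm in the chute's frame), its underside 37 mm and top 45 mm above the sliding face, with a post at each side. Two stop lugs stand below it at x = 144 mm.
- tray: Fixed dark steel lock-up tray, 232 x 270 mm, floor 10 mm above the table, four slots along x at 66 mm pitch, longest at +y to shortest at -y. Walls stand 8 mm above the floor. Slots are 60 mm wide inside, 14 mm longer than their bars, and flush at the +x (far) end. Origin: centre of the underside; x along the slots, away from the robot.
- slot200 (a point): Centre of the floor of the slot for the 200 mm bar (214 x 60 mm inside, 8 mm deep); axes as the tray's: x along the slot to the far end.
- slot175 (a point): Centre of the floor of the slot for the 175 mm bar (189 x 60 mm inside, 8 mm deep); axes as the tray's: x along the slot to the far end.
- slot150 (a point): Centre of the floor of the slot for the 150 mm bar (164 x 60 mm inside, 8 mm deep); axes as the tray's: x along the slot to the far end.
- slot125 (a point): Centre of the floor of the slot for the 125 mm bar (139 x 60 mm inside, 8 mm deep); axes as the tray's: x along the slot to the far end.
- tin_a: Closed ink tin standing on the table, 72 mm diameter, 60 mm high; origin: centre of its underside. Not to be knocked over.
- tin_b: Closed ink tin standing on the table, 84 mm diameter, 70 mm high; origin: centre of its underside. Not to be knocked over.
Not all that is in view belongs to the job. Leave any orange look-alike of the bar125 alone.

How it is judged:
By the outcome, as a careful person would: the job done as asked, in the order asked, and still so for the second after the job is handed in, with the robot touching nothing.
Of bar175, bar150, bar125 only 2 to 3 are there at a start; the rules pass over those that are not, and their reading is None.
At some moment in a run one of bar175, bar150, bar125 may be knocked a few centimetres aside while the robot is not near it.
Once in a run the grip may slacken for a moment while it holds something.
It also fails if it takes over 210 s, if anything falls off the work surface, if the arm or the gripper's body presses on something with over 40 N, if the wrist force passes 120 N, or if a joint passes its speed limit or range.

### The arm

A 6-joint arm with a two-finger parallel gripper is mounted at the origin on the work surface. World frame = base frame: x ahead of the robot, y to its left, z up, the work surface at z = 0. Lengths are in mm, angles in rad, forces in N, time in s.
With the tool pointing down it reaches from about 275 to 750 mm from the base axis. Payload 10.2 kg.
Tool frame: the origin (TCP) lies between the finger pads; the fingertips stand 11 mm ahead of it and the grasp point (between the pads) lies 8 mm behind it; z points along the fingers, y is the line along which they close (so a half turn about z gives the same grasp; the last joint's range is limited). The gripper opens to 85 mm and grips with 20 to 120 N. Pads are 22 mm wide; open, the fingers measure 114 mm over their backs; the gripper's body (76 mm by 85 mm) begins 54 mm behind the grasp point. The pads swing forward as they close: fully open they stand 13 mm farther back than shut.
Start: joints at [-0.223, 0.313, 1.498, -0, 1.331, -0.223], TCP at [525.006, -0.014, 242.294] pointing down, gripper open.
Joint ranges: [-2.94, 2.94], [-0.97, 2.17], [0.19, 2.56], [-1.23, 4.37], [0.02, 3.11], [-2.88, 2.88]. Speed limits (rad/s): [2.39, 2.39, 3.01, 3.14, 3.14, 3.14].

### API

Orientations are given as a unit quaternion [w, x, y, z].
In Python, from rig import sense, eyes, finish_job gives the robot as it stands.
- The arm moves only by the shell command python3 -m jog 'ROWS' [FORCE]. ROWS is JSON, a list of rows, each a list of 7 numbers: the shift along the tool's x, y, z in m, then the turn, a rotation vector about the tool's x, y, z in rad, then the finger opening in m, from 0 to 0.0854. In form: [[dx, dy, dz, rx, ry, rz, gripper], ...]. A call has 1 to 5 rows; each row shifts and turns the commanded pose from where the row before left it, along the tool's axes as they then stand; what a row does not reach is not made up. A row lasts 1/10 s, in which the tool goes at most 50 mm and 8.59 degrees, less where a joint would pass 70% of its speed; a pose out of reach is approached as far as the arm can. A call is refused whole if a number of a shift passes 0.05 or a number of a turn 0.15, either way. A call with a gripper value outside its range is refused whole. The fingers move at their own pace and stop on an object; FORCE is the grip in N (left out, the last holds). Time passes only in rows, so rows that do not move let the fingers close. It gives the time, the measured TCP pose, the force, the opening and the grip force at its end, in the units of the state.
- sense(): the state, without advancing time (a new reading comes with each control period).
- eyes.capture(name): name is "scene" or "side" or "wrist"; returns the picture (400x640x3 uint8, red, green, blue); there is no depth.
- eyes.calibration(name): a dict with "fx", "fy", "cx", "cy" (pixels), "cam_to_world" (4x4, takes a point from camera to world coordinates); the wrist camera has in their place "mount" (4x4, takes a point from camera to tool coordinates, whose origin is the TCP and whose axes are the flange's). Camera axes: x right, y down, z forward; pixel columns grow to the right and rows downward; lengths in mm; the calibration is good to about 2 mm. A picture is of the moment at which its call begins: read the wrist's pose just before it. calibration takes no time and is no camera call.
- finish_job(): hands the job in; it is judged then, once.
The state is a dict: "time_s": time; "joints": joint angles; "dq": joint speeds; "tau": joint torques, N m; "eef_pos": TCP position; "ee_rot": TCP orientation; "force": force on the tool from outside, world axes, zero at the start; "wrist_torque": the same for the moment, N m; "grip_width": opening from 0.0 (shut) to 1.0 (fully open); "grip_force": force on a finger pad.
Only numpy, scipy, OpenCV 4.12 (cv2) and the standard library are available. Lean on these libraries where they do the work, as an engineer would, in place of code of your own. Each camera call takes 0.05 s, during which the arm holds its last target. There are 200 camera calls.

## Working session

There is one attempt and no reset: what is moved stays moved. The work goes in short steps, Python scripts to look and compute and a shell command to move; the robot and the scene stay as the last step left them, time stands still between calls to the robot, and variables do not carry over. Pictures are saved under pics/ and viewed, at most 14 in all, crops included, and the job is handed in when it is done.

```bash
ls; mkdir -p pics; python3 - <<'E'
from rig import sense, eyes
import cv2,numpy as np
s=sense();print(s)
for n in("scene","side","wrist"):
    im=eyes.capture(n);cv2.imwrite(f"pics/{n}0.png",im[:,:,::-1])
    c=eyes.calibration(n);print(n,{k:np.round(v,4).tolist() for k,v in c.items()})
a=cv2.imread("pics/scene0.png");b=cv2.imread("pics/side0.png")
E
```

```text
pics
{'time_s': 0.0, 'joints': array([-2.23406593e-01,  3.13460076e-01,  1.49845880e+00,  2.87073736e-05,
        1.33099234e+00, -2.23373866e-01]), 'dq': array([-0.00080468,  0.00138082, -0.00026924, -0.00066284, -0.00102654,
       -0.00061703]), 'tau': array([-5.78409599e-04, -4.12261176e+01, -2.59742296e+01, -3.58453699e-04,
        4.11797926e-03, -1.23038126e-05]), 'eef_pos': array([5.24752658e+02, 4.75549763e-02, 2.41721737e+02]), 'ee_rot': array([-5.65301777e-04,  7.07120615e-01,  7.07092639e-01, -3.39524205e-04]), 'force': array([ 0.5414155 , -0.4620192 , -0.58696925]), 'wrist_torque': array([ 0.0029392 , -0.04508411,  0.02585931]), 'grip_force': 0.0, 'grip_width': 0.9986709012442723}
scene {'fx': 362.0134, 'fy': 362.0134, 'cx': 315.7485, 'cy': 197.8142, 'cam_to_world': [[0.1311, 0.6445, -0.7533, 1293.514], [0.9912, -0.0983, 0.0884, -39.0568], [-0.0171, -0.7582, -0.6517, 741.3325], [0.0, 0.0, 0.0, 1.0]]}
side {'fx': 402.8066, 'fy': 402.8066, 'cx': 323.3052, 'cy': 197.561, 'cam_to_world': [[0.9273, -0.2526, 0.2764, 270.8156], [-0.3744, -0.6155, 0.6936, -706.6998], [-0.005, -0.7466, -0.6653, 788.079], [0.0, 0.0, 0.0, 1.0]]}
wrist {'fx': 336.9062, 'fy': 336.9062, 'cx': 318.8726, 'cy': 203.6816, 'mount': [[0.0005, -0.9515, -0.3075, 78.9966], [1.0, 0.0004, 0.0004, -0.3833], [-0.0002, -0.3075, 0.9515, -130.5993], [0.0, 0.0, 0.0, 1.0]]}
```

View pics/scene0.png

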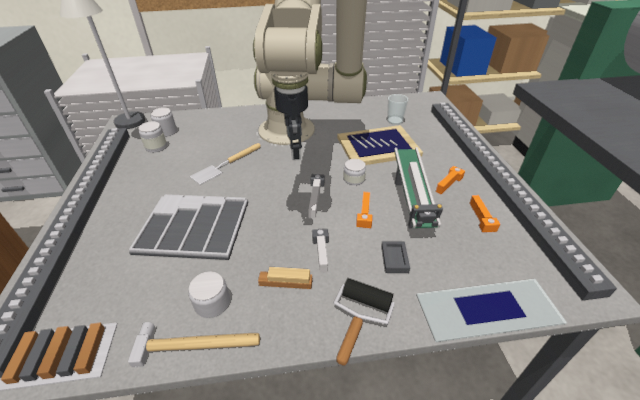

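View pics/side0.png

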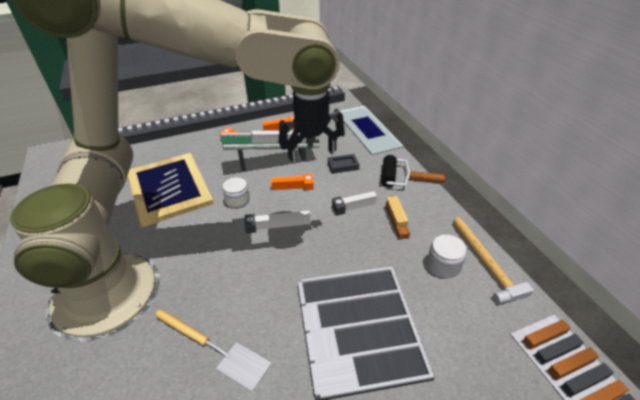

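```bash
python3 - <<'E'
import cv2
a=cv2.imread("pics/scene0.png")
cv2.imwrite("pics/c1.png",cv2.resize(a[140:280,290:450],None,fx=5,fy=4.2,interpolation=cv2.INTER_CUBIC)[:588])
E
```

```text
(no output)
```

View pics/c1.png

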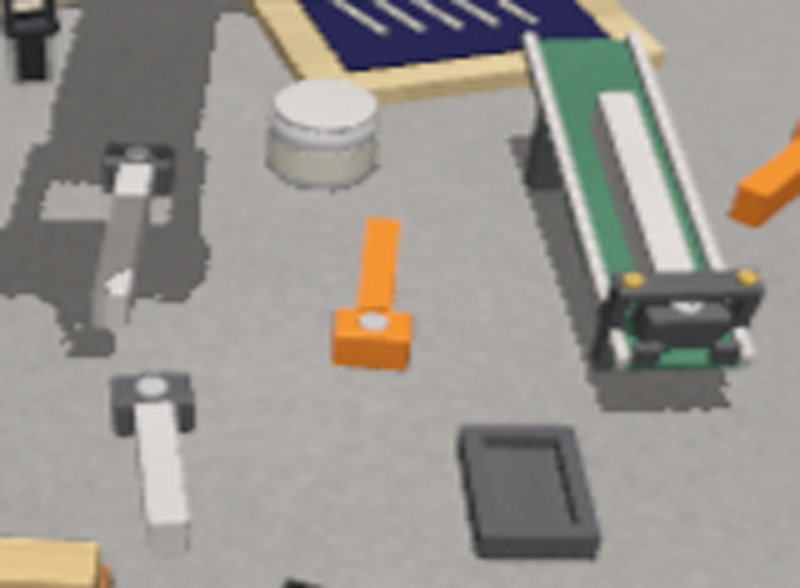

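View pics/wrist0.png

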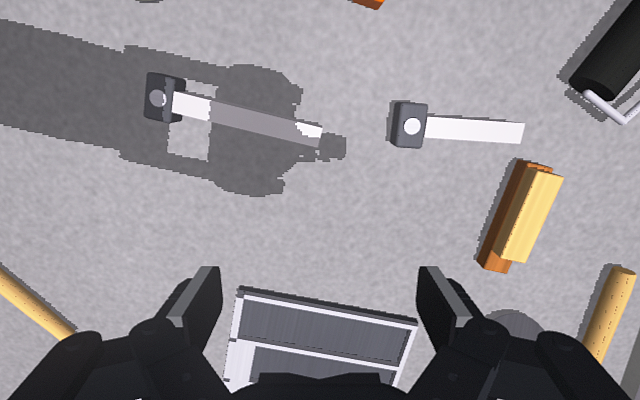

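```bash
cat > h.py <<'E'
from rig import sense, eyes
import cv2,numpy as np
from scipy.spatial.transform import Rotation as R
def tool(s=None):
    s=s or sense();T=np.eye(4);T[:3,:3]=R.from_quat(s["ee_rot"],scalar_first=True).as_matrix();T[:3,3]=s["eef_pos"];return T
def cam(n,T=None):
    c=eyes.calibration(n)
    M=np.array(c["cam_to_world"]) if n!="wrist" else (T if T is not None else tool())@np.array(c["mount"])
    return c,M
def ray(n,p,T=None):
    c,M=cam(n,T);d=M[:3,:3]@np.array([(p[0]-c["cx"])/c["fx"],(p[1]-c["cy"])/c["fy"],1.]);return M[:3,3],d/np.linalg.norm(d)
def onz(n,p,z,T=None):
    o,d=ray(n,p,T);return (o+d*(z-o[2])/d[2]).round(1)
def tri(*rays):
    A=sum(np.eye(3)-np.outer(d,d) for o,d in rays);b=sum((np.eye(3)-np.outer(d,d))@o for o,d in rays);return np.linalg.solve(A,b).round(1)
def proj(n,P,T=None):
    c,M=cam(n,T);q=np.linalg.inv(M)@np.append(P,1.);return np.round([c["cx"]+c["fx"]*q[0]/q[2],c["cy"]+c["fy"]*q[1]/q[2]],1)
def shot(n,f):
    T=tool();im=eyes.capture(n)[:,:,::-1].copy();cv2.imwrite("pics/"+f+".png",im);np.save("pics/"+f+".npy",T);return im,T
def st():
    s=sense();T=tool(s);print("t",round(s["time_s"],2),"p",s["eef_pos"].round(1),"xax",T[:3,0].round(3),"zax",T[:3,2].round(3),"F",s["force"].round(2),"M",s["wrist_torque"].round(3),"w",round(s["grip_width"]*85.4,1),"gf",round(s["grip_force"],1),"j",s["joints"].round(2))
E
python3 - <<'E'
from h import *
for p in((156,99),(325,133),(412,126),(524,133)):print(p,onz("wrist",p,32))
S=lambda x,y:(290+x/5,140+y/4.2)
for n,p in dict(Ah=S(138,152),At=S(112,298),Bh=S(151,385),Bt=S(168,525)).items():print(n,onz("scene",p,32))
for p in((168,197),(247,197),(239,256),(133,250)):print("tray",onz("scene",p,18))
print("wr tray",onz("wrist",(238,287),18),onz("wrist",(418,322),18))
print("tin a",onz("scene",S(325,103),60),"tinb",onz("scene",(208,287),70))
for z in(50,100,150):print(z,"gate",onz("scene",S(633,280),z),onz("scene",S(748,278),z),"high",onz("scene",S(530,38),z),onz("scene",S(632,36),z))
E
```

```text
(156, 99) [367.1  75.1  32. ]
(325, 133) [530.4  42.9  32. ]
(412, 126) [616.4  49.8  32. ]
(524, 133) [728.3  43.   32. ]
Ah [368.4  77.1  32. ]
At [529.9  39.9  32. ]
Bh [615.1  50.6  32. ]
Bt [729.1  42.9  32. ]
tray [ 384.4 -394.5   18. ]
tray [ 421.6 -150.5   18. ]
tray [ 657.1 -168.3   18. ]
tray [ 595.  -448.8   18. ]
wr tray [ 427.2 -140.8   18. ] [ 648.1 -190.4   18. ]
tin a [361.9 200.   60. ] tinb [ 783.2 -225.    70. ]
50 gate [575.6 331.8  50. ] [583.4 396.3  50. ] high [280.3 362.4  50. ] [288.5 432.3  50. ]
100 gate [627.5 304.9 100. ] [634.7 364.8 100. ] high [353.6 333.3 100. ] [361.1 398.3 100. ]
150 gate [679.5 278.1 150. ] [686.1 333.4 150. ] high [426.9 304.3 150. ] [433.8 364.2 150. ]
```

```bash
python3 -m jog '[[0.04,0,-0.01,0,0,0,0.085],[0.04,0,-0.01,0,0,0,0.085],[0.04,0,-0.01,0,0,0,0.085],[0.04,0,-0.01,0,0,0,0.085],[0.04,0,-0.01,0,0,0,0.085]]'; python3 -m jog '[[0.04,0,-0.01,0,0,0,0.085],[0.04,0,0,0,0,0,0.085],[0.03,0,0,0,0,0,0.085],[0,0,0,0,0,0,0.085]]'; python3 - <<'E'
from h import *
st();shot("wrist","w1")
E
```

```text
time_s: 0.65
eef_pos: [524.6, 201.6, 292.5]
ee_rot: [-0.0, 0.707, 0.707, -0.0]
force: [0.1, 0.1, 0.4]
grip_width: 0.994
grip_force: 0.0
time_s: 1.05
eef_pos: [524.2, 313.1, 301.4]
ee_rot: [-0.001, 0.706, 0.708, -0.0]
force: [0.4, -0.5, -0.7]
grip_width: 0.993
grip_force: 0.0
t 1.05 p [524.2 313.1 301.4] xax [-0.004  1.     0.   ] zax [-0.001  0.    -1.   ] F [ 0.44 -0.51 -0.65] M [-0.013 -0.028 -0.014] w 84.8 gf 0.0 j [0.35 0.48 1.11 0.   1.56 0.34]
```

View pics/w1.png

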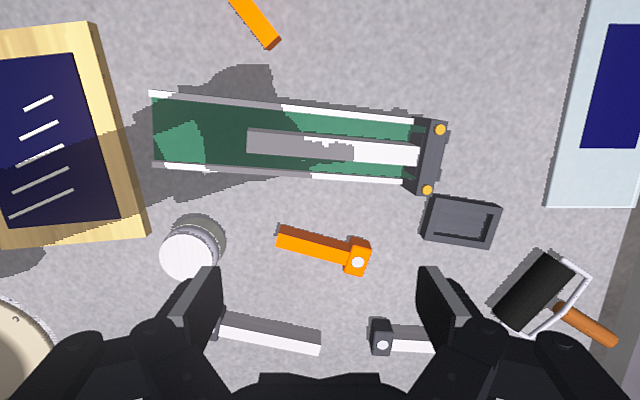

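```bash
python3 - <<'E'
from h import *
T=np.load("pics/w1.npy");S=lambda x,y:(290+x/5,140+y/4.2)
t=lambda w,s:tri(ray("wrist",w,T),ray("scene",s))
b1=t((440,129),S(748,278));b2=t((427,190),S(633,280));h1=t((150,92),S(632,36));h2=t((152,164),S(530,38))
print(b1,b2,h1,h2,np.linalg.norm(b1-b2),np.linalg.norm((b1+b2)/2-(h1+h2)/2))
t1=t((247,128),S(632,93));t2=t((247,153),S(599,97));print("tail",t1,t2)
d=(b1+b2)/2-(h1+h2)/2;print("yaw",np.arctan2(d[1],d[0]),"tilt",np.arcsin(-d[2]/np.linalg.norm(d)))
E
```

```text
[639.1 361.9 104.3] [632.7 301.8 105.2] [368.1 394.4 105.2] [362.  328.5 107.1] 60.44650527532585 272.466222677234
tail [457.2 362.3 117.3] [456.7 340.7 116.8]
yaw -0.10885359560914974 tilt 0.0051382741930247776
```

```bash
cat >> h.py <<'E'
def Rt(yaw,tilt=0):  # tool x along yaw, pitched down by tilt, z down
    x=np.array([np.cos(yaw)*np.cos(tilt),np.sin(yaw)*np.cos(tilt),-np.sin(tilt)]);y=-np.array([-np.sin(yaw),np.cos(yaw),0]);return np.column_stack([x,y,np.cross(x,y)])
def go(P,Rg,grasp=True):
    "needed turn (tool rotvec), then shift in turned tool axes (mm) to bring grasp point to P"
    T=tool();P=np.array(P,float)
    tcp=P+8*Rg[:,2] if grasp else P
    print("rot",R.from_matrix(T[:3,:3].T@Rg).as_rotvec().round(3),"shift_after",(Rg.T@(tcp-T[:3,3])).round(1),"shift_now",(T[:3,:3].T@(tcp-T[:3,3])).round(1),"tcp",tcp.round(1))
def chute(x,y,z,O=(511,345.5,75),yaw=-0.108,t=0.17):
    Rg=Rt(yaw,t);return np.array(O)+Rg[:,0]*x-Rg[:,1]*y-Rg[:,2]*z
E
python3 -m jog '[[0,0,0,0,0,0.14,0.085],[0,0,0,0,0,0.14,0.085],[0,0,0,0,0,0.14,0.085],[0,0,0,0,0,0.14,0.085],[0,0,0,0,0,0.14,0.06]]'; python3 -m jog '[[0,0,0,0,0,0.14,0.04],[0,0,0,0,0,0.14,0.04],[0,0,0,0,0,0.14,0.04],[0,0,0,0,0,0.14,0.04],[0,0,0,0,0,0.14,0.04]]';python3 -m jog '[[0,0,0,0,0,0.14,0.04],[0,0,0,0,0,0.14,0.04],[0,0,0,0,-0.085,0,0.04],[0,0,0,0,-0.085,0,0.04],[0,0,0,0,0,0,0.04]]'; python3 - <<'E'
from h import *
st();go(chute(60,0,70),Rt(-.108,.17));print(chute(60,0,24))
E
```

```text
time_s: 1.6
eef_pos: [525.2, 308.7, 302.2]
ee_rot: [0.0, 0.908, 0.419, -0.0]
force: [0.4, -0.2, 0.4]
grip_width: 0.851
grip_force: 0.0
time_s: 2.1
eef_pos: [525.3, 308.7, 302.2]
ee_rot: [0.0, 0.997, 0.082, -0.0]
force: [0.1, 0.0, -0.5]
grip_width: 0.465
grip_force: 0.0
time_s: 2.6
eef_pos: [526.2, 308.4, 301.2]
ee_rot: [-0.004, 0.995, -0.056, -0.086]
force: [0.2, 0.1, -0.0]
grip_width: 0.466
grip_force: 0.0
t 2.6 p [526.2 308.4 301.2] xax [ 0.979 -0.11  -0.171] zax [-0.17   0.018 -0.985] F [ 0.25  0.14 -0.03] M [ 0.005 -0.092 -0.014] w 39.8 gf 0.0 j [0.31 0.57 0.98 0.07 1.75 2.  ]
rot [ 0.     0.002 -0.004] shift_after [ 79.4 -35.3 164.1] shift_now [ 79.6 -35.6 163.9] tcp [580.2 338.  126. ]
[573.82726455 338.68815034  88.50309346]
```

```bash
python3 -m jog '[[0.02,-0.009,0.033,0,0,0,0.04],[0.02,-0.009,0.033,0,0,0,0.04],[0.02,-0.009,0.033,0,0,0,0.04],[0.02,-0.008,0.033,0,0,0,0.04],[0,0,0,0,0,0,0.04]]'; python3 - <<'E'
from h import *
st();go(chute(60,0,24),Rt(-.108,.17));shot("wrist","w2")
for p in(chute(0,-10,32),chute(0,10,32),chute(-60,-10,32),chute(-60,10,32),chute(110,-30,37)):print(proj("wrist",p))
E
```

```text
time_s: 3.1
eef_pos: [584.1, 337.6, 152.8]
ee_rot: [-0.003, 0.995, -0.055, -0.088]
force: [-0.7, -0.1, -0.1]
grip_width: 0.466
grip_force: 0.0
t 3.1 p [584.1 337.6 152.8] xax [ 0.978 -0.109 -0.176] zax [-0.175  0.015 -0.984] F [-0.73 -0.14 -0.13] M [-0.041 -0.028 -0.029] w 39.8 gf 0.0 j [0.32 0.81 0.95 0.07 1.55 2.  ]
rot [ 0.004  0.007 -0.002] shift_after [ 0.7 -0.  73.1] shift_now [ 1.2 -0.3 73.1] tcp [572.5 338.8  80.6]
[334.6 311.4]
[304.5 311.5]
[333.5 382.3]
[305.8 382.3]
[373.8 146.9]
```

View pics/w2.png

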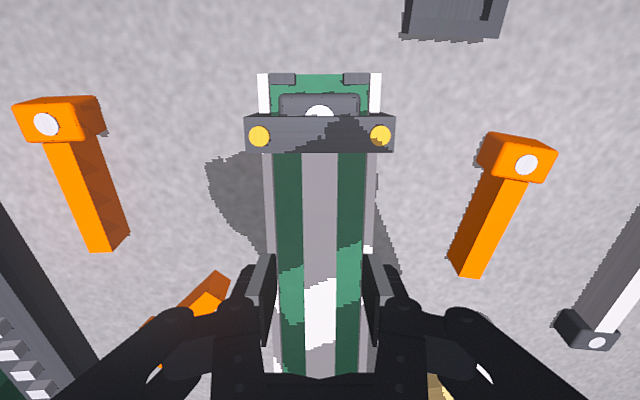

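```bash
python3 -m jog '[[0,0,0.025,0,0.003,0,0.036],[0.001,0,0.025,0,0.004,0,0.036],[0,0,0.012,0,0,0,0.036],[0,0,0.008,0,0,0,0.036],[0,0,0,0,0,0,0.036]]'; python3 -m jog '[[0,0,0,0,0,0,0.0],[0,0,0,0,0,0,0.0],[0,0,0,0,0,0,0.0],[0,0,0,0,0,0,0.0],[0,0,0,0,0,0,0]]' 110; python3 - <<'E'
from h import *
st();go(chute(60,0,28),Rt(-.108,.17))
E
```

```text
time_s: 3.65
eef_pos: [574.5, 339.7, 90.3]
ee_rot: [-0.005, 0.995, -0.054, -0.081]
force: [1.3, -0.5, -0.5]
grip_width: 0.42
grip_force: 0.0
time_s: 4.15
eef_pos: [575.3, 339.6, 91.5]
ee_rot: [-0.005, 0.995, -0.054, -0.08]
force: [-0.5, -2.7, 6.9]
grip_width: 0.204
grip_force: 108.7
t 4.15 p [575.3 339.6  91.5] xax [ 0.981 -0.108 -0.16 ] zax [-0.159  0.018 -0.987] F [-0.54 -2.68  6.87] M [-0.532  0.227  0.071] w 17.5 gf 108.7 j [0.33 0.83 1.06 0.07 1.39 2.  ]
rot [-0.001 -0.01  -0.001] shift_after [-0.8  1.1  7.2] shift_now [-0.9  1.1  7.2] tcp [573.2 338.8  84.6]
```

```bash
python3 -m jog '[[0,0,0,0,0,0,0.036],[0,0,0,0,0,0,0.036],[0,0.001,0.004,0,0,0,0.036],[0,0,0.003,0,-0.01,0,0.036],[0,0,0,0,0,0,0.036]]'; python3 - <<'E'
from h import *
st();go(chute(60,0,28),Rt(-.108,.17))
E
python3 -m jog '[[0,0,0,0,0,0,0.0],[0,0,0,0,0,0,0.0],[0,0,0,0,0,0,0.0],[0,0,0,0,0,0,0]]' 110; python3 - <<'E'
from h import *
st();go(chute(60,0,28),Rt(-.108,.17))
E
```

```text
time_s: 4.65
eef_pos: [572.9, 338.7, 81.7]
ee_rot: [-0.004, 0.995, -0.054, -0.087]
force: [-0.3, 0.4, 0.2]
grip_width: 0.419
grip_force: 0.0
t 4.65 p [572.9 338.7  81.7] xax [ 0.979 -0.108 -0.174] zax [-0.173  0.018 -0.985] F [-0.28  0.39  0.23] M [ 0.014 -0.077  0.013] w 35.8 gf 0.0 j [0.33 0.85 1.07 0.07 1.39 1.99]
rot [ 0.     0.005 -0.001] shift_after [-0.2 -0.  -2.8] shift_now [-0.3 -0.  -2.8] tcp [573.2 338.8  84.6]
time_s: 5.05
eef_pos: [573.4, 339.0, 82.8]
ee_rot: [-0.005, 0.995, -0.054, -0.086]
force: [2.4, 1.0, 0.4]
grip_width: 0.211
grip_force: 108.4
t 5.05 p [573.4 339.   82.8] xax [ 0.979 -0.107 -0.171] zax [-0.17   0.019 -0.985] F [2.43 1.   0.35] M [ 0.091 -0.28   0.029] w 18.0 gf 108.4 j [0.33 0.85 1.06 0.07 1.39 1.99]
rot [-0.001  0.002 -0.001] shift_after [-0.5  0.2 -1.7] shift_now [-0.5  0.2 -1.7] tcp [573.2 338.8  84.6]
```

```bash
python3 -m jog '[[-0.01,0,0,0,0,0,0],[-0.01,0,0,0,0,0,0],[-0.01,0,0,0,0,0,0],[-0.01,0,0,0,0,0,0],[-0.008,0,0,0,0,0,0]]';python3 -m jog '[[0,0,0,0,0,0,0],[0,0,0,0,0,0,0]]'; python3 - <<'E'
from h import *
st();go(chute(12,0,28),Rt(-.108,.17));shot("scene","s2");
im=cv2.imread("pics/s2.png");cv2.imwrite("pics/s2c.png",cv2.resize(im[120:240,340:480],None,fx=5,fy=5))
E
```

```text
time_s: 5.55
eef_pos: [526.3, 343.9, 90.9]
ee_rot: [-0.005, 0.995, -0.055, -0.086]
force: [5.7, -0.7, -1.8]
grip_width: 0.211
grip_force: 108.1
time_s: 5.75
eef_pos: [525.4, 344.2, 91.0]
ee_rot: [-0.005, 0.995, -0.054, -0.087]
force: [-4.5, -1.4, 3.8]
grip_width: 0.216
grip_force: 108.8
t 5.75 p [525.4 344.2  91. ] xax [ 0.979 -0.107 -0.174] zax [-0.173  0.018 -0.985] F [-4.53 -1.42  3.76] M [-0.144  0.65   0.017] w 18.5 gf 108.8 j [0.36 0.75 1.22 0.08 1.33 2.02]
rot [ 0.     0.005 -0.001] shift_after [ 0.5  0.3 -1.7] shift_now [ 0.5  0.3 -1.7] tcp [526.1 343.9  92.7]
```

View pics/s2c.png

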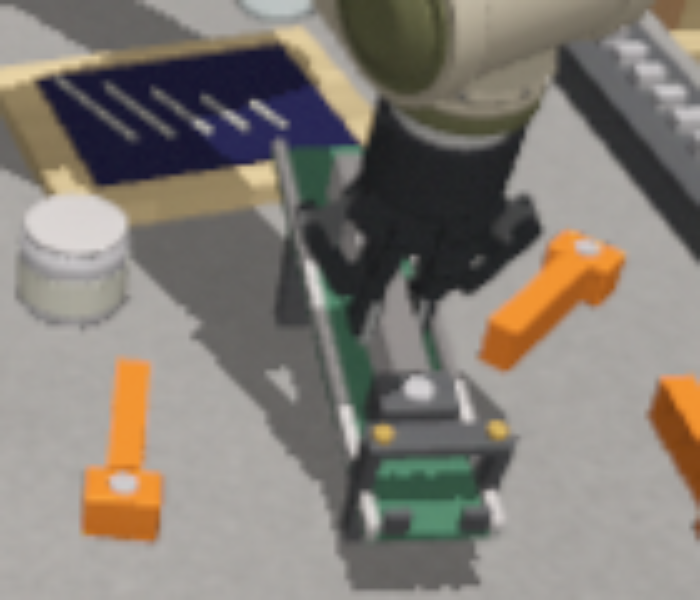

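```bash
python3 -m jog '[[-0.002,0,-0.012,0,0,0,0],[-0.002,0,-0.012,0,0,0,0],[-0.002,0,-0.012,0,0,0,0],[-0.002,0,-0.012,0,0,0,0],[-0.002,0,-0.012,0,0,0,0]]';python3 -m jog '[[0,0,0,0,0.085,0,0],[0,0,0,0,0.085,0,0],[0,0,0,0,0.005,0,0],[0,0,0,0,0,0,0],[0,0,0,0,0,0,0]]'; python3 - <<'E'
from h import *
st();shot("side","e3")
for i in range(6): eyes.capture("wrist") if i==0 else eyes.capture("side"); s=sense();print(s["force"].round(2),s["wrist_torque"].round(3))
im=cv2.imread("pics/e3.png");cv2.imwrite("pics/e3c.png",cv2.resize(im[60:210,180:360],None,fx=4,fy=4))
E
```

```text
time_s: 6.3
eef_pos: [526.8, 344.0, 152.8]
ee_rot: [-0.005, 0.995, -0.054, -0.086]
force: [0.2, -0.3, -6.7]
grip_width: 0.213
grip_force: 107.7
time_s: 6.8
eef_pos: [527.0, 343.9, 151.7]
ee_rot: [0.0, 0.998, -0.055, 0.0]
force: [0.5, -0.7, -6.7]
grip_width: 0.215
grip_force: 108.0
t 6.8 p [527.  343.9 151.7] xax [ 0.994 -0.109  0.   ] zax [ 0. -0. -1.] F [ 0.45 -0.65 -6.72] M [0.029 0.173 0.022] w 18.3 gf 108.0 j [ 0.39  0.62  1.28 -0.    1.25  2.07]
[-0.44  0.24 -7.54] [ 0.018  0.226 -0.019]
[-0.75 -0.84 -6.59] [0.043 0.153 0.   ]
[ 0.31 -0.01 -6.17] [-0.007  0.202 -0.033]
[-0.26  0.01 -6.39] [ 0.035  0.181 -0.016]
[ 0.44 -0.05 -7.45] [ 0.032  0.16  -0.004]
[-0.48 -0.18 -6.39] [ 0.017  0.204 -0.011]
```

View pics/e3c.png

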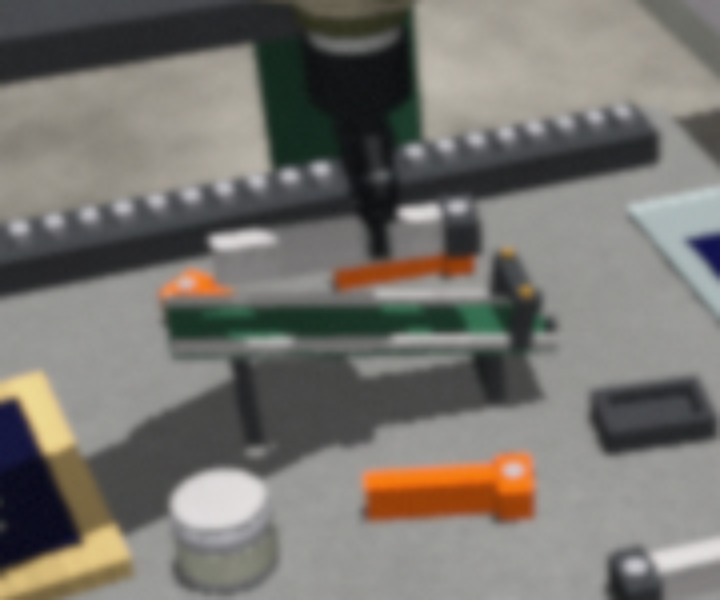

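```bash
python3 -m jog '[[0,0,0,0,-0.085,0,0],[0,0,0,0,-0.085,0,0],[0.002,0,0.012,0,-0.005,0,0],[0.002,0,0.012,0,0,0,0],[0.002,0,0.012,0,0,0,0]]';python3 -m jog '[[0.002,0,0.012,0,0,0,0],[0.002,0,0.011,0,0,0,0],[0,0,0,0,0,0,0],[0,0,0,0,0,0,0.036],[0,0,0,0,0,0,0.036]]'; python3 -m jog '[[0.014,0,0,0,0,0,0.036],[0.014,0,0,0,0,0,0.036],[0,0,0,0,0,0,0.036],[0,0,0,0,0,0,0],[0,0,0,0,0,0,0]]'; python3 -m jog '[[0,0,0,0,0,0,0],[0,0,0,0,0,0,0]]'; python3 - <<'E'
from h import *
st();go(chute(40,0,28),Rt(-.108,.17))
E
```

```text
time_s: 7.65
eef_pos: [525.7, 344.1, 113.5]
ee_rot: [-0.004, 0.995, -0.054, -0.086]
force: [0.4, 0.5, -6.8]
grip_width: 0.215
grip_force: 108.3
time_s: 8.15
eef_pos: [526.9, 344.3, 92.6]
ee_rot: [-0.005, 0.995, -0.054, -0.085]
force: [0.4, 0.4, 0.5]
grip_width: 0.421
grip_force: 0.0
time_s: 8.65
eef_pos: [553.7, 341.2, 87.6]
ee_rot: [-0.005, 0.995, -0.054, -0.086]
force: [1.5, -0.7, 0.5]
grip_width: 0.214
grip_force: 108.0
time_s: 8.85
eef_pos: [553.6, 341.2, 87.6]
ee_rot: [-0.005, 0.995, -0.054, -0.086]
force: [-0.3, -0.6, 4.1]
grip_width: 0.212
grip_force: 108.3
t 8.85 p [553.6 341.2  87.6] xax [ 0.979 -0.107 -0.172] zax [-0.171  0.019 -0.985] F [-0.31 -0.58  4.08] M [-0.069  0.146  0.001] w 18.1 gf 108.3 j [0.34 0.8  1.13 0.08 1.36 2.  ]
rot [-0.     0.003 -0.001] shift_after [-0.1  0.3 -0.4] shift_now [-0.1  0.3 -0.4] tcp [553.6 340.9  87.9]
```

```bash
cat >> h.py <<'E'
def meas(n=6):
    F=[];M=[]
    for i in range(n): eyes.capture("scene");s=sense();F.append(s["force"]);M.append(s["wrist_torque"])
    F=np.mean(F,0);M=np.mean(M,0);T=tool();a=T[:3,0]
    # torque r x F with r=d*a, F=(0,0,-W): M=d*W*(-a_y, a_x,0)
    W=-F[2];print("F",F.round(2),"M",M.round(3),"d along tool x mm",round(1000*float(M@np.array([-a[1],a[0],0]))/W,1),"M tool",(T[:3,:3].T@M).round(3))
E
python3 -m jog '[[-0.002,0,-0.012,0,0,0,0],[-0.002,0,-0.012,0,0,0,0],[-0.002,0,-0.012,0,0,0,0],[-0.002,0,-0.012,0,0,0,0],[-0.002,0,-0.012,0,0,0,0]]';python3 -m jog '[[0,0,0,0,0.085,0,0],[0,0,0,0,0.085,0,0],[0,0,0,0,0.002,0,0],[0,0,0,0,0,0,0],[0,0,0,0,0,0,0]]'; python3 - <<'E'
from h import *
st();meas(8)
E
```

```text
time_s: 9.35
eef_pos: [554.3, 341.0, 149.0]
ee_rot: [-0.005, 0.995, -0.054, -0.086]
force: [-0.2, -0.7, -6.0]
grip_width: 0.209
grip_force: 107.7
time_s: 9.85
eef_pos: [554.6, 340.8, 147.8]
ee_rot: [-0.0, 0.998, -0.055, -0.001]
force: [0.3, -0.3, -6.4]
grip_width: 0.213
grip_force: 108.3
t 9.85 p [554.6 340.8 147.8] xax [ 0.994 -0.11  -0.003] zax [-0.003  0.    -1.   ] F [ 0.33 -0.34 -6.37] M [ 0.002 -0.034  0.016] w 18.2 gf 108.3 j [0.37 0.67 1.2  0.   1.28 2.05]
F [-0.05 -0.35 -6.95] M [ 0.01   0.01  -0.012] d along tool x mm 1.7 M tool [ 0.008 -0.011  0.012]
```

```bash
python3 -m jog '[[0,0,-0.012,0,0,0,0],[0,0,-0.012,0,0,0,0],[0,0,-0.012,0,0,0,0],[0,0,-0.012,0,0,0,0],[0,0,0,0,0,0,0]]';python3 -m jog '[[0,0,0,0,0,0,0],[0,0,0,0,0,0,0],[0,0,0,0,0,0,0],[0,0,0,0,0,0,0],[0,0,0,0,0,0,0]]';python3 -m jog '[[0,0,0,0,0,0,0],[0,0,0,0,0,0,0],[0,0,0,0,0,0,0],[0,0,0,0,0,0,0],[0,0,0,0,0,0,0]]';python3 -m jog '[[0,0,0,0,0,0,0],[0,0,0,0,0,0,0],[0,0,0,0,0,0,0],[0,0,0,0,0,0,0],[0,0,0,0,0,0,0]]'; python3 - <<'E'
from h import *
st();im,_=shot("side","e4")
a=cv2.resize(im[255:400,285:445],None,fx=5,fy=5,interpolation=cv2.INTER_CUBIC)[:600,:800]
cv2.imwrite("pics/e4c.png",cv2.resize(im[260:400,285:445],None,fx=4.2,fy=4.2,interpolation=cv2.INTER_CUBIC))
im=cv2.imread("pics/scene0.png");cv2.imwrite("pics/s0c.png",cv2.resize(im[185:265,125:255],None,fx=6,fy=6,interpolation=cv2.INTER_CUBIC))
E
```

```text
time_s: 10.75
eef_pos: [555.1, 341.3, 198.6]
ee_rot: [-0.001, 0.999, -0.055, 0.002]
force: [0.1, 0.8, -7.0]
grip_width: 0.211
grip_force: 108.2
time_s: 11.25
eef_pos: [554.3, 341.0, 195.6]
ee_rot: [0.0, 0.999, -0.055, -0.001]
force: [0.8, -0.3, -6.1]
grip_width: 0.21
grip_force: 108.2
time_s: 11.75
eef_pos: [554.3, 341.0, 195.8]
ee_rot: [-0.0, 0.999, -0.055, -0.001]
force: [0.1, -0.3, -7.0]
grip_width: 0.212
grip_force: 108.2
time_s: 12.25
eef_pos: [554.3, 341.0, 195.8]
ee_rot: [-0.0, 0.999, -0.055, -0.001]
force: [-0.1, 0.5, -6.2]
grip_width: 0.209
grip_force: 108.2
t 12.25 p [554.3 341.  195.8] xax [ 0.994 -0.109 -0.001] zax [-0.001  0.    -1.   ] F [-0.12  0.51 -6.15] M [ 0.051  0.011 -0.001] w 17.8 gf 108.2 j [0.37 0.63 1.14 0.   1.37 2.05]
```

View pics/e4c.png

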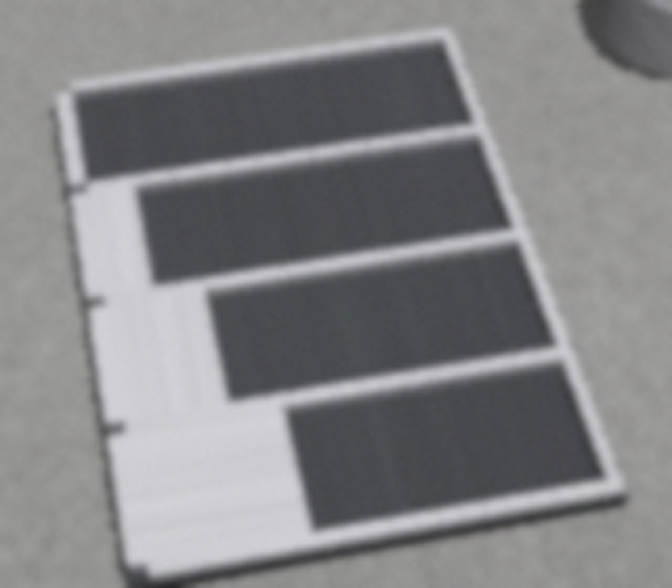

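View pics/s0c.png

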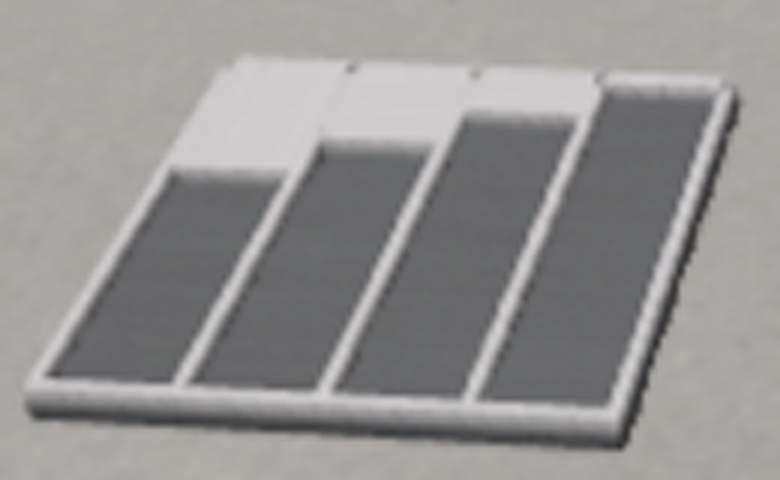

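```bash
python3 - <<'E'
from h import *
E=lambda x,y:(285+x/4.2,260+y/4.2);S=lambda x,y:(125+x/6,185+y/6)
c=[(E(66,86),S(733,80),(-116,135)),(E(457,28),S(625,412),(116,135)),(E(624,492),S(35,384),(116,-135)),(E(140,572),S(232,58),(-116,-135))]
for sel in("both","side","scene"):
    P=np.array([ (onz("side",a,18)+onz("scene",b,18))/2 if sel=="both" else onz("side",a,18) if sel=="side" else onz("scene",b,18) for a,b,_ in c])[:,:2];L=np.array([l for *_,l in c],float)
    pc=P.mean(0);z=np.sum((P[:,0]-pc[0]+1j*(P[:,1]-pc[1]))*np.conj(L[:,0]+1j*L[:,1]));y=np.angle(z)
    print(sel,P.tolist(),"C",pc.round(1),"yaw",y.round(4),"scale",abs(z)/np.sum(L**2))
E
```

```text
both [[430.55, -151.8], [649.7, -197.14999999999998], [591.55, -459.04999999999995], [373.0, -411.3]] C [ 511.2 -304.8] yaw -0.2147 scale 0.9785759791765891
side [[433.0, -153.7], [654.1, -200.2], [592.6, -462.7], [375.4, -412.6]] C [ 513.8 -307.3] yaw -0.2214 scale 0.980588678521181
scene [[428.1, -149.9], [645.3, -194.1], [590.5, -455.4], [370.6, -410.0]] C [ 508.6 -302.4] yaw -0.208 scale 0.9766071500679793
```

```bash
python3 -m jog '[[0,0,0,0,0,0.053,0],[0,0,0,0,0,0.053,0],[0.006,0.02,0,0,0,0,0],[0.01,0.036,0,0,0,0,0],[0.01,0.036,0,0,0,0,0]]'; python3 -m jog '[[0.01,0.036,0,0,0,0,0],[0.01,0.036,0,0,0,0,0],[0.01,0.036,0,0,0,0,0],[0.01,0.036,0,0,0,0,0],[0.01,0.036,0,0,0,0,0]]';python3 -m jog '[[0.01,0.036,0,0,0,0,0],[0.01,0.036,0,0,0,0,0],[0.01,0.036,0,0,0,0,0],[0.01,0.036,0,0,0,0,0],[0.01,0.036,0,0,0,0,0]]';python3 -m jog '[[0.006,0.036,0,0,0,0,0],[0,0.02,0,0,0,0,0],[0,0,0,0,0,0,0],[0,0,0,0,0,0,0]]';python3 - <<'E'
from h import *
st();go((579,-218.4,38),Rt(-.215));shot("wrist","w5")
meas(4)
E
```

```text
time_s: 12.8
eef_pos: [559.9, 244.8, 195.7]
ee_rot: [0.0, 0.994, -0.107, -0.0]
force: [0.9, -1.5, -6.4]
grip_width: 0.212
grip_force: 108.6
time_s: 13.3
eef_pos: [570.5, 57.5, 196.1]
ee_rot: [0.0, 0.994, -0.107, -0.0]
force: [0.6, 0.1, -6.6]
grip_width: 0.213
grip_force: 108.6
time_s: 13.8
eef_pos: [580.9, -129.1, 196.0]
ee_rot: [0.0, 0.994, -0.107, -0.0]
force: [1.5, -0.5, -7.9]
grip_width: 0.216
grip_force: 108.6
time_s: 14.2
eef_pos: [574.7, -183.6, 195.7]
ee_rot: [-0.0, 0.994, -0.108, -0.001]
force: [0.5, 0.2, -6.5]
grip_width: 0.211
grip_force: 108.7
t 14.2 p [ 574.7 -183.6  195.7] xax [ 0.977 -0.214 -0.001] zax [-0.001  0.    -1.   ] F [ 0.51  0.16 -6.53] M [ 0.056  0.011 -0.013] w 18.0 gf 108.7 j [-0.5   0.52  1.31 -0.    1.31  1.28]
rot [-0.     0.001 -0.001] shift_after [ 11.6  33.1 165.7] shift_now [ 11.8  33.1 165.7] tcp [ 579.  -218.4   30. ]
F [ 0.03 -0.11 -6.93] M [0.019 0.006 0.003] d along tool x mm 1.4 M tool [ 0.018 -0.01  -0.003]
```

View pics/w5.png

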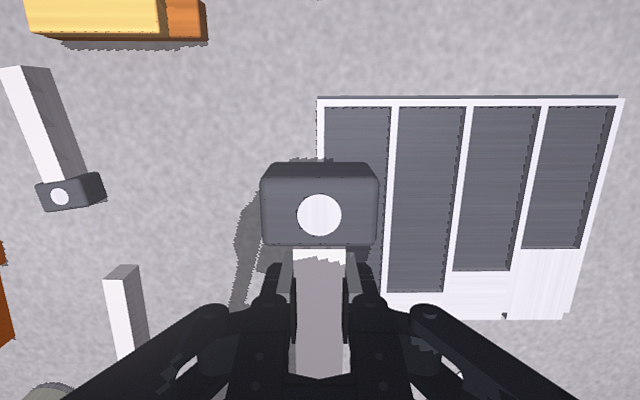

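```bash
python3 - <<'E'
from h import *
T=np.load("pics/w5.npy");
a=onz("wrist",(318,98),18,T);b=onz("wrist",(623,98),18,T);print(a,b,a-b)
i=[onz("wrist",p,10,T) for p in((326,108),(390,108))];print(i)
u=np.array([.977,-.213,0]);v=np.array([.213,.977,0])
m=(a+b)/2;print("C from far edge",m-116*u, "slot far mid",(i[0]+i[1])/2,"slot centre", (i[0]+i[1])/2-107*u)
# head dot : top of bar z = grasp height + (32-28)=~+4
g=T[:3,3]-8*T[:3,2];d=onz("wrist",(319,215),g[2]+6,T);print("dot rel",(T[:3,:3].T@(d-g)).round(1))
d=onz("wrist",(319,215),g[2]+2,T);print("dot rel",(T[:3,:3].T@(d-g)).round(1))
E
```

```text
[ 648.8 -199.    18. ] [ 591.9 -459.1   18. ] [ 56.9 260.1   0. ]
[array([ 638.8, -204.1,   10. ]), array([ 626.4, -260.6,   10. ])]
C from far edge [ 507.018 -304.342   18.   ] slot far mid [ 632.6  -232.35   10.  ] slot centre [ 528.061 -209.559   10.   ]
dot rel [36.3 -0.1 -6. ]
dot rel [34.8 -0.1 -2. ]
```

```bash
python3 -m jog '[[0.006,0.017,0.0,0,0,0,0],[0.006,0.017,0.02,0,0,0,0],[0,0,0.04,0,0,0,0],[0,0,0.04,0,0,0,0],[0,0,0.02,0,0,0,0]]'; python3 -m jog '[[0,0,0.02,0,0,0,0],[0,0,0,0,0,0,0],[0,0,0,0,0,0,0]]';python3 - <<'E'
from h import *
st();go((579,-219.5,38),Rt(-.215))
E
```

```text
time_s: 14.95
eef_pos: [577.8, -218.9, 72.0]
ee_rot: [-0.001, 0.994, -0.107, -0.003]
force: [-0.0, 0.5, -6.8]
grip_width: 0.211
grip_force: 108.6
time_s: 15.25
eef_pos: [579.5, -219.6, 56.3]
ee_rot: [0.0, 0.994, -0.107, -0.0]
force: [1.1, -0.3, -6.2]
grip_width: 0.211
grip_force: 108.5
t 15.25 p [ 579.5 -219.6   56.3] xax [ 0.977 -0.213 -0.   ] zax [-0. -0. -1.] F [ 1.13 -0.28 -6.21] M [-0.056 -0.027  0.027] w 18.0 gf 108.5 j [-0.55  0.71  1.39 -0.    1.04  1.24]
rot [ 0.  0. -0.] shift_after [-0.6 -0.  26.3] shift_now [-0.5 -0.  26.3] tcp [ 579.  -219.5   30. ]
```

Down 22, then gently to contact.

```bash
python3 -m jog '[[0,0,0.012,0,0,0,0],[0,0,0.008,0,0,0,0],[0,0,0.003,0,0,0,0],[0,0,0,0,0,0,0]]'; python3 -m jog '[[0,0,0.002,0,0,0,0],[0,0,0,0,0,0,0]]'; python3 -m jog '[[0,0,0.002,0,0,0,0],[0,0,0,0,0,0,0]]'
```

```text
time_s: 15.65
eef_pos: [578.9, -219.1, 32.2]
ee_rot: [-0.0, 0.994, -0.107, -0.001]
force: [0.1, 0.6, -6.8]
grip_width: 0.212
grip_force: 109.0
time_s: 15.85
eef_pos: [579.2, -219.3, 30.8]
ee_rot: [0.0, 0.994, -0.107, -0.0]
force: [0.2, 0.1, -7.3]
grip_width: 0.21
grip_force: 109.0
time_s: 16.05
eef_pos: [579.0, -219.2, 28.6]
ee_rot: [-0.0, 0.994, -0.107, -0.001]
force: [0.1, -0.0, -7.3]
grip_width: 0.211
grip_force: 109.0
```

```bash
python3 -m jog '[[0,0,0.002,0,0,0,0],[0,0,0,0,0,0,0]]'; python3 -m jog '[[0,0,0.001,0,0,0,0],[0,0,0,0,0,0,0]]'; python3 -m jog '[[0,0,0.001,0,0,0,0],[0,0,0,0,0,0,0]]'
```

```text
time_s: 16.25
eef_pos: [579.2, -219.3, 26.8]
ee_rot: [0.0, 0.994, -0.107, -0.0]
force: [0.7, -0.0, -6.4]
grip_width: 0.213
grip_force: 109.2
time_s: 16.45
eef_pos: [579.3, -219.4, 26.7]
ee_rot: [0.0, 0.994, -0.107, -0.0]
force: [-3.4, 2.1, 4.6]
grip_width: 0.211
grip_force: 110.6
time_s: 16.65
eef_pos: [579.3, -219.4, 26.7]
ee_rot: [0.0, 0.994, -0.107, -0.0]
force: [-6.7, 4.1, 13.6]
grip_width: 0.215
grip_force: 112.1
```

```bash
python3 -m jog '[[0,0,-0.002,0,0,0,0.03],[0,0,0,0,0,0,0.03],[0,0,0,0,0,0,0.03],[0,0,-0.01,0,0,0,0.03],[0,0,-0.02,0,0,0,0.03]]'; python3 -m jog '[[0,0,-0.03,0,0,0,0.04],[0,0,-0.04,0,0,0,0.04],[-0.01,-0.03,-0.04,0,0,0,0.04],[-0.02,-0.036,-0.03,0,0,0,0.04],[-0.02,-0.036,0,0,0,0,0.04]]'; python3 -m jog '[[-0.02,-0.036,0,0,0,0,0.04],[-0.02,-0.036,0,0,0,0,0.04],[-0.02,-0.036,0,0,0,0,0.04],[-0.02,-0.036,0,0,0,0,0.04],[0,0,0,0,0,0,0.04]]'; python3 - <<'E'
from h import *
st();shot("wrist","w6");im,_=shot("scene","s6");im2,_=shot("side","e6")
a=im[150:280,120:350];b=im2[180:400,225:475]
cv2.imwrite("pics/m6.png",np.vstack([cv2.resize(a,(575,325)),cv2.resize(b,(575,270))]))
E
```

```text
time_s: 17.15
eef_pos: [578.6, -218.9, 56.3]
ee_rot: [-0.001, 0.994, -0.107, -0.002]
force: [-0.2, 0.5, 0.4]
grip_width: 0.352
grip_force: 0.0
time_s: 17.65
eef_pos: [553.6, -109.9, 200.3]
ee_rot: [0.001, 0.994, -0.108, 0.004]
force: [0.7, 0.1, -0.1]
grip_width: 0.467
grip_force: 0.0
time_s: 18.15
eef_pos: [503.8, 51.1, 196.4]
ee_rot: [-0.0, 0.994, -0.105, -0.0]
force: [0.6, -1.0, -0.3]
grip_width: 0.472
grip_force: 0.0
t 18.15 p [503.8  51.1 196.4] xax [ 0.978 -0.209 -0.001] zax [-0.     0.001 -1.   ] F [ 0.65 -0.98 -0.34] M [ 0.009 -0.032  0.013] w 40.3 gf 0.0 j [-0.13  0.31  1.62  0.    1.21  1.65]
```

View pics/w6.png

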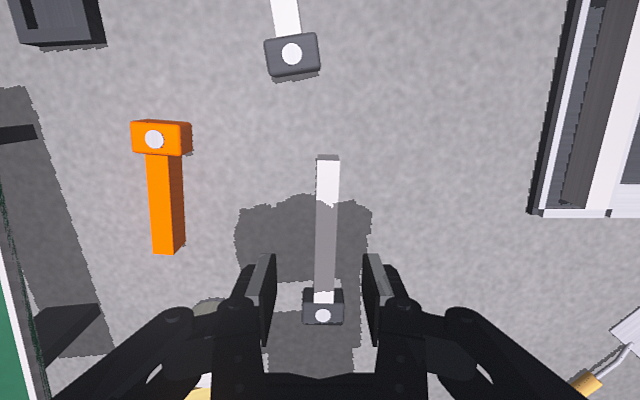

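View pics/m6.png

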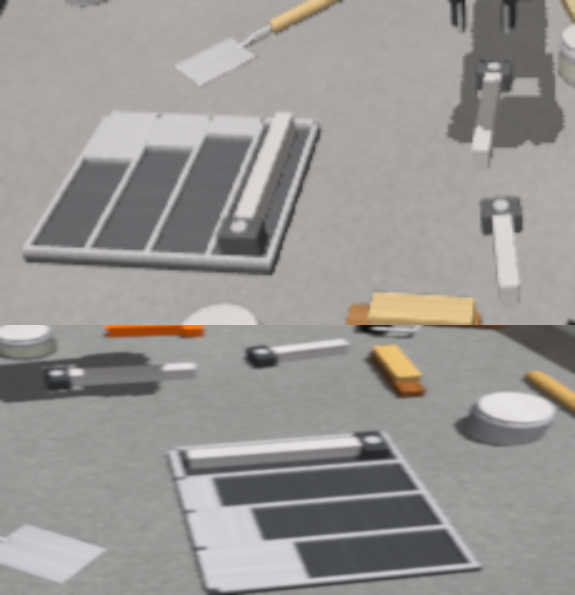

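```bash
python3 - <<'E'
from h import *
T=np.load("pics/w6.npy")
d=onz("wrist",(323,316),32,T);t=onz("wrist",(327.5,160),32,T);print("175 head",d,"tail",t,np.linalg.norm(d-t),"yaw h->t",np.arctan2(*(t-d)[[1,0]]))
d2=onz("wrist",(291.5,54),32,T);t2=onz("wrist",(284,0),32,T);print("125 head",d2,t2,np.arctan2(*(t2-d2)[[1,0]]))
w=(t-d)/np.linalg.norm(t-d);yaw=np.arctan2(w[1],w[0]);
mid=d+73.5*w;g=mid-28*w;g[2]=26;print("mid",mid,"grasp",g);go(g,Rt(yaw))
E
```

```text
175 head [367.5  76.   32. ] tail [525.4  38.9  32. ] 162.19993834770713 yaw h->t -0.23077294912842913
125 head [615.7  49.9  32. ] [654.1  46.6  32. ] -0.0857268757707448
mid [439.05150685  59.18834133  32.        ] grasp [411.79378996  65.59278273  26.        ]
rot [ 0.    -0.     0.016] shift_after [-95.4   3.3 178. ] shift_now [-95.5   1.8 178. ] tcp [411.8  65.6  18. ]
```

```bash
python3 -m jog '[[-0.03,0.001,0,0,0,0.016,0.045],[-0.04,0.001,0,0,0,0,0.045],[-0.025,0.001,0.02,0,0,0,0.045],[0,0,0.04,0,0,0,0.045],[0,0,0.03,0,0,0,0.045]]'; python3 -m jog '[[0,0,0.03,0,0,0,0.045],[0,0,0.02,0,0,0,0.045],[0,0,0,0,0,0,0.045],[0,0,0,0,0,0,0.045]]'; python3 - <<'E'
from h import *
st();go((411.8,65.6,26),Rt(-.231))
E
```

```text
time_s: 18.8
eef_pos: [411.7, 64.9, 104.7]
ee_rot: [0.0, 0.993, -0.116, 0.0]
force: [0.9, 0.1, 0.1]
grip_width: 0.526
grip_force: 0.0
time_s: 19.2
eef_pos: [412.4, 65.1, 56.1]
ee_rot: [0.0, 0.993, -0.116, -0.0]
force: [0.6, 0.6, 0.1]
grip_width: 0.526
grip_force: 0.0
t 19.2 p [412.4  65.1  56.1] xax [ 0.973 -0.23  -0.001] zax [-0.001  0.    -1.   ] F [0.57 0.6  0.08] M [ 0.016 -0.027  0.021] w 44.9 gf 0.0 j [-0.13  0.35  2.02 -0.    0.77  1.68]
rot [ 0.     0.001 -0.001] shift_after [-0.7 -0.3 38.1] shift_now [-0.6 -0.3 38.1] tcp [411.8  65.6  18. ]
```

Aligned; descend, grip, lift 80 mm, weigh.

```bash
python3 -m jog '[[0,0,0.02,0,0,0,0.045],[0,0,0.012,0,0,0,0.045],[0,0,0.006,0,0,0,0.045],[0,0,0,0,0,0,0.045],[0,0,0,0,0,0,0]]'; python3 -m jog '[[0,0,0,0,0,0,0],[0,0,0,0,0,0,0],[0,0,0,0,0,0,0],[0,0,0,0,0,0,0]]' 110;python3 -m jog '[[0,0,-0.006,0,0,0,0],[0,0,-0.015,0,0,0,0],[0,0,-0.015,0,0,0,0],[0,0,-0.014,0,0,0,0],[0,0,0,0,0,0,0]]'; python3 -m jog '[[0,0,0,0,0,0,0],[0,0,0,0,0,0,0]]'; python3 - <<'E'
from h import *
st();meas(8)
E
```

```text
time_s: 19.7
eef_pos: [412.3, 65.7, 18.4]
ee_rot: [0.0, 0.993, -0.115, 0.0]
force: [-0.0, -0.8, -0.1]
grip_width: 0.367
grip_force: 0.0
time_s: 20.1
eef_pos: [412.2, 65.6, 18.7]
ee_rot: [0.0, 0.993, -0.116, 0.0]
force: [-3.1, -2.1, 10.7]
grip_width: 0.21
grip_force: 108.5
time_s: 20.6
eef_pos: [412.3, 65.9, 68.9]
ee_rot: [0.0, 0.993, -0.115, 0.001]
force: [0.2, 0.4, -7.6]
grip_width: 0.208
grip_force: 108.4
time_s: 20.8
eef_pos: [411.1, 65.9, 66.9]
ee_rot: [-0.0, 0.993, -0.115, -0.001]
force: [-0.6, -0.4, -8.1]
grip_width: 0.211
grip_force: 108.4
t 20.8 p [411.1  65.9  66.9] xax [ 0.973 -0.229 -0.003] zax [-0.003  0.    -1.   ] F [-0.6  -0.38 -8.06] M [-0.035  0.046 -0.028] w 18.1 gf 108.4 j [-0.12  0.33  2.01 -0.    0.8   1.68]
F [ 0.13 -0.06 -7.25] M [ 0.034  0.052 -0.009] d along tool x mm 8.1 M tool [ 0.022 -0.059  0.009]
```

```bash
python3 -m jog '[[0,0,0.015,0,0,0,0],[0,0,0.02,0,0,0,0],[0,0,0.01,0,0,0,0],[0,0,0.003,0,0,0,0],[0,0,0,0,0,0,0]]'; python3 -m jog '[[0,0,0,0,0,0,0.04],[0,0,0,0,0,0,0.04],[0.008,0,0,0,0,0,0.04],[0,0,0,0,0,0,0.04],[0,0,0,0,0,0,0]]';  python3 -m jog '[[0,0,0,0,0,0,0],[0,0,0,0,0,0,0],[0,0,0,0,0,0,0],[0,0,-0.006,0,0,0,0],[0,0,-0.015,0,0,0,0]]';python3 -m jog '[[0,0,-0.02,0,0,0,0],[0,0,-0.02,0,0,0,0],[0,0,-0.02,0,0,0,0],[0,0,-0.02,0,0,0,0],[0,0,0,0,0,0,0]]'; python3 -m jog '[[0,0,0,0,0,0,0],[0,0,0,0,0,0,0]]'; python3 - <<'E'
from h import *
st();meas(12)
E
```

```text
time_s: 21.7
eef_pos: [411.8, 65.9, 19.7]
ee_rot: [-0.0, 0.993, -0.115, -0.001]
force: [-0.3, -0.1, -6.9]
grip_width: 0.212
grip_force: 108.2
time_s: 22.2
eef_pos: [419.9, 63.9, 19.8]
ee_rot: [0.0, 0.993, -0.115, -0.0]
force: [0.2, -0.4, -0.1]
grip_width: 0.311
grip_force: 0.0
time_s: 22.7
eef_pos: [418.0, 64.2, 39.8]
ee_rot: [-0.0, 0.993, -0.115, -0.003]
force: [0.3, -0.6, -8.5]
grip_width: 0.207
grip_force: 107.9
time_s: 23.2
eef_pos: [420.2, 64.0, 122.1]
ee_rot: [0.0, 0.993, -0.115, 0.001]
force: [0.1, 0.1, -7.8]
grip_width: 0.21
grip_force: 108.4
time_s: 23.4
eef_pos: [418.7, 64.1, 119.3]
ee_rot: [-0.0, 0.993, -0.115, -0.002]
force: [0.2, -0.5, -6.9]
grip_width: 0.206
grip_force: 108.4
t 23.4 p [418.7  64.1 119.3] xax [ 0.973 -0.229 -0.004] zax [-0.004  0.    -1.   ] F [ 0.21 -0.55 -6.88] M [-0.013 -0.007  0.016] w 17.6 gf 108.4 j [-0.13  0.25  1.94 -0.    0.95  1.68]
F [ 0.08  0.19 -7.34] M [ 0.003  0.001 -0.019] d along tool x mm 0.2 M tool [ 0.003 -0.001  0.019]
```

```bash
python3 -m jog '[[0,0,0,0,0,0,0],[0,0,0,0,0,0,0],[0,0,0,0,0,0,0],[0,0,0,0,0,0,0],[0,0,0,0,0,0,0]]'; python3 -m jog '[[0,0,0,0,0,0,0],[0,0,0,0,0,0,0],[0,0,-0.03,0,0,0,0],[0,0,-0.03,0,0,0,0],[0,0,-0.02,0,0,0,0]]'; python3 -m jog '[[0,0,0,0,0,-0.08,0],[0,0,0,0,0,-0.14,0],[0,0,0,0,0,-0.14,0],[0,0,0,0,0,-0.14,0],[0,0,0,0,0,-0.14,0]]'; python3 -m jog '[[0,0,0,0,0,-0.14,0],[0,0,0,0,0,-0.14,0],[0,0,0,0,0,-0.14,0],[0,0,0,0,0,-0.14,0],[0,0,0,0,0,-0.14,0]]';python3 -m jog '[[0,0,0,0,0,-0.14,0],[0,0,0,0,0,-0.14,0],[0,0,0,0,0,-0.14,0],[0,0,0,0,0,-0.14,0],[0,0,0,0,0,-0.14,0]]';python3 -m jog '[[0,0,0,0,0,-0.14,0],[0,0,0,0,0,-0.14,0],[0,0,0,0,0,-0.14,0],[0,0,0,0,0,-0.14,0],[0,0,0,0,0,-0.14,0]]';python3 -m jog '[[0,0,0,0,0,-0.14,0],[0,0,0,0,0,-0.14,0],[0,0,0,0,0,-0.08,0],[0,0,0,0,0,-0.05,0],[0,0,0,0,0,0,0]]'; python3 - <<'E'
from h import *
st();go((547.6,-280.5,36),Rt(np.pi-.215));meas(3)
E
```

```text
time_s: 24.5
eef_pos: [419.6, 64.0, 120.6]
ee_rot: [-0.0, 0.993, -0.115, -0.0]
force: [0.0, 0.8, -7.5]
grip_width: 0.209
grip_force: 108.4
time_s: 25.0
eef_pos: [420.0, 64.0, 202.4]
ee_rot: [0.0, 0.993, -0.115, 0.001]
force: [0.3, -0.3, -8.2]
grip_width: 0.209
grip_force: 109.8
time_s: 25.5
eef_pos: [419.5, 64.0, 200.5]
ee_rot: [-0.0, 0.979, 0.206, -0.001]
force: [-0.7, 0.1, -7.6]
grip_width: 0.207
grip_force: 109.6
time_s: 26.0
eef_pos: [419.5, 64.0, 200.5]
ee_rot: [-0.0, 0.849, 0.529, -0.001]
force: [0.2, -0.3, -6.5]
grip_width: 0.205
grip_force: 109.6
time_s: 26.5
eef_pos: [419.5, 64.0, 200.5]
ee_rot: [-0.001, 0.616, 0.788, -0.0]
force: [0.5, -0.3, -7.8]
grip_width: 0.211
grip_force: 109.6
time_s: 27.0
eef_pos: [419.5, 64.0, 200.5]
ee_rot: [-0.001, 0.308, 0.951, -0.0]
force: [-0.2, 0.5, -6.6]
grip_width: 0.211
grip_force: 109.6
time_s: 27.5
eef_pos: [419.5, 64.0, 200.5]
ee_rot: [-0.001, 0.111, 0.994, 0.0]
force: [0.6, 0.4, -6.6]
grip_width: 0.206
grip_force: 109.6
t 27.5 p [419.5  64.  200.5] xax [-0.975  0.221  0.001] zax [-0.001  0.    -1.   ] F [ 0.55  0.39 -6.55] M [ 0.001  0.    -0.046] w 17.6 gf 109.6 j [-0.13  0.13  1.84 -0.    1.17 -1.47]
rot [-0.    -0.001 -0.007] shift_after [-198.6 -309.3  172.5] shift_now [-201.2 -307.8  172.2] tcp [ 547.6 -280.5   28. ]
F [-0.46  0.12 -7.52] M [ 0.005 -0.    -0.012] d along tool x mm -0.1 M tool [-0.005  0.001  0.012]
```

```bash
python3 -m jog '[[-0.01,-0.015,0,0,0,-0.007,0],[-0.02,-0.03,0,0,0,0,0],[-0.02,-0.03,0,0,0,0,0],[-0.02,-0.03,0,0,0,0,0],[-0.02,-0.03,0,0,0,0,0]]'; python3 -m jog '[[-0.02,-0.03,0,0,0,0,0],[-0.02,-0.03,0,0,0,0,0],[-0.02,-0.03,0,0,0,0,0],[-0.02,-0.03,0,0,0,0,0],[-0.02,-0.034,0,0,0,0,0]]'; python3 -m jog '[[-0.009,-0.02,0,0,0,0,0],[0,0,0.04,0,0,0,0],[0,0,0.04,0,0,0,0],[0,0,0.03,0,0,0,0],[0,0,0,0,0,0,0]]'; python3 -m jog '[[0,0,0,0,0,0,0]]'; python3 - <<'E'
from h import *
st();go((547.6,-280.5,36),Rt(np.pi-.215))
E
```

```text
time_s: 28.15
eef_pos: [478.9, -88.6, 200.4]
ee_rot: [-0.001, 0.108, 0.994, 0.0]
force: [1.1, 0.4, -7.3]
grip_width: 0.21
grip_force: 109.6
time_s: 28.65
eef_pos: [543.6, -260.1, 200.0]
ee_rot: [-0.001, 0.108, 0.994, 0.0]
force: [0.3, 0.2, -7.1]
grip_width: 0.209
grip_force: 109.6
time_s: 29.15
eef_pos: [545.5, -279.0, 85.6]
ee_rot: [-0.005, 0.108, 0.994, 0.003]
force: [-1.4, 0.9, -7.7]
grip_width: 0.205
grip_force: 109.3
time_s: 29.25
eef_pos: [548.0, -280.7, 91.2]
ee_rot: [-0.0, 0.108, 0.994, -0.0]
force: [-0.0, -0.8, -7.2]
grip_width: 0.207
grip_force: 109.4
t 29.25 p [ 548.  -280.7   91.2] xax [-0.977  0.215  0.   ] zax [-0.001 -0.    -1.   ] F [-0.03 -0.82 -7.18] M [ 0.006 -0.118 -0.026] w 17.6 gf 109.4 j [-0.66  0.66  1.38 -0.    1.1  -2.02]
rot [-0.    -0.    -0.001] shift_after [ 0.5  0.1 63.2] shift_now [ 0.4  0.2 63.2] tcp [ 547.6 -280.5   28. ]
```

```bash
python3 -m jog '[[0,0,0.02,0,0,0,0],[0,0,0.02,0,0,0,0],[0,0,0.012,0,0,0,0],[0,0,0.005,0,0,0,0],[0,0,0,0,0,0,0]]'; python3 -m jog '[[0,0,0.003,0,0,0,0],[0,0,0,0,0,0,0]]';  python3 -m jog '[[0,0,0.002,0,0,0,0],[0,0,0,0,0,0,0]]'; python3 -m jog '[[0,0,0.001,0,0,0,0],[0,0,0,0,0,0,0]]'
```

```text
time_s: 29.75
eef_pos: [548.0, -280.7, 34.1]
ee_rot: [-0.0, 0.108, 0.994, -0.0]
force: [-0.9, 0.4, -6.8]
grip_width: 0.208
grip_force: 109.7
time_s: 29.95
eef_pos: [547.9, -280.7, 31.0]
ee_rot: [-0.0, 0.108, 0.994, -0.0]
force: [-0.8, -0.6, -8.2]
grip_width: 0.206
grip_force: 109.7
time_s: 30.15
eef_pos: [548.0, -280.7, 30.1]
ee_rot: [0.0, 0.108, 0.994, -0.0]
force: [-4.1, 1.9, 4.8]
grip_width: 0.208
grip_force: 111.3
time_s: 30.35
eef_pos: [548.0, -280.8, 30.1]
ee_rot: [0.0, 0.108, 0.994, -0.001]
force: [-8.7, 4.6, 14.0]
grip_width: 0.211
grip_force: 112.9
```

```bash
python3 -m jog '[[0,0,-0.002,0,0,0,0.03],[0,0,0,0,0,0,0.03],[0,0,0,0,0,0,0.03],[0,0,-0.01,0,0,0,0.03],[0,0,-0.03,0,0,0,0.04]]'; python3 -m jog '[[0,0,-0.04,0,0,0,0.04],[0,0,-0.04,0,0,0,0.04],[0,0.02,-0.04,0,0,0,0.06],[-0.004,0.04,-0.01,0,0,0,0.085],[-0.004,0.04,0,0,0,0,0.085]]';python3 -m jog '[[-0.004,0.04,0,0,0,0,0.085],[-0.004,0.04,0,0,0,0,0.085],[-0.004,0.04,0,0,0,0,0.085],[-0.004,0.04,0,0,0,0,0.085],[-0.004,0.04,0,0,0,-0.07,0.085]]';python3 -m jog '[[0,0.03,0,0,0,-0.07,0.085],[0,0,0,0,0,0,0.085],[0,0,0,0,0,0,0.085]]'; python3 - <<'E'
from h import *
st();im,T=shot("wrist","w7");sc,_=shot("scene","s7");
for p in((615.7,50,32),(728,43,32)):print("expect w",proj("wrist",p),"s",proj("scene",p))
hsv=cv2.cvtColor(im,cv2.COLOR_BGR2HSV)
def blobs(h,lo,hi,smax,amin,n,z,T=None):
    m=((h[:,:,2]>lo)&(h[:,:,2]<=hi)&(h[:,:,1]<smax)).astype(np.uint8)
    k,l,s,c=cv2.connectedComponentsWithStats(m)
    for i in range(1,k):
        if s[i,4]>amin and s[i,4]<9000:
            w=onz(n,c[i],z,T)
            if np.hypot(w[0]-670,w[1]-45)<130: print(n,s[i].tolist(),c[i].round(1),w,cv2.minAreaRect(np.argwhere(l==i)[:,::-1].astype(np.float32)))
blobs(hsv,215,255,30,60,"wrist",32,T)
print("dark");blobs(hsv,0,95,60,200,"wrist",32,T)
hs=cv2.cvtColor(sc,cv2.COLOR_BGR2HSV);blobs(hs,205,255,40,8,"scene",32)
E
```

```text
time_s: 30.85
eef_pos: [546.5, -279.7, 68.0]
ee_rot: [-0.003, 0.108, 0.994, 0.001]
force: [-0.3, -0.4, 0.9]
grip_width: 0.466
grip_force: 0.0
time_s: 31.35
eef_pos: [577.8, -184.1, 202.7]
ee_rot: [0.002, 0.108, 0.994, -0.001]
force: [-0.0, -0.1, -0.8]
grip_width: 0.948
grip_force: 0.0
time_s: 31.85
eef_pos: [639.7, 8.2, 200.2]
ee_rot: [-0.0, 0.072, 0.997, -0.0]
force: [0.0, -0.7, 0.5]
grip_width: 0.999
grip_force: 0.0
time_s: 32.15
eef_pos: [643.7, 36.5, 199.8]
ee_rot: [-0.0, 0.038, 0.999, -0.0]
force: [0.4, -0.6, -0.1]
grip_width: 0.995
grip_force: 0.0
t 32.15 p [643.7  36.5 199.8] xax [-0.997  0.075  0.001] zax [-0.001 -0.    -1.   ] F [ 0.42 -0.6  -0.05] M [ 0.03   0.023 -0.012] w 85.0 gf 0.0 j [-0.12  0.61  1.16 -0.    1.37 -1.62]
expect w [332.9 154.3] s [320.  231.9]
expect w [333.1 267.5] s [323.6 264.6]
wrist [320, 171, 23, 96, 2038] [331.2 219.2] [677.1  45.8  32. ] ((331.0, 218.5), (95.0, 22.0), 90.0)
dark
wrist [307, 135, 50, 35, 1341] [331.7 150.8] [612.6  50.3  32. ] ((331.5, 152.0), (34.0, 49.0), 90.0)
scene [317, 237, 10, 27, 190] [321.7 250.4] [681.6  45.   32. ] ((321.72540283203125, 249.9795379638672), (26.70804214477539, 7.242859363555908), 84.80557250976562)
```

```bash
python3 - <<'E'
from h import *
T=tool();e0=onz("wrist",(331,171),32);e1=onz("wrist",(331,267.5),32);w=(e0-e1)/np.linalg.norm(e0-e1);yaw=np.arctan2(w[1],w[0])
print(e0,e1,np.linalg.norm(e0-e1),yaw);g=(e0+e1)/2+(14+16)*w;g[2]=26;print(g);go(g,Rt(yaw))
E
```

```text
[630.7  47.4  32. ] [727.9  40.9  32. ] 97.41709295601048 3.0748196417458207
[649.36685468  46.1517021   26.        ]
rot [-0.    -0.001 -0.011] shift_after [ -5.   11.3 181.7] shift_now [ -5.   11.4 181.7] tcp [649.4  46.2  18. ]
```

```bash
python3 -m jog '[[-0.005,0.011,0,0,0,-0.01,0.045],[0,0,0.04,0,0,0,0.045],[0,0,0.04,0,0,0,0.045],[0,0,0.04,0,0,0,0.045],[0,0,0.025,0,0,0,0.045]]'; python3 -m jog '[[0,0,0,0,0,0,0.045],[0,0,0,0,0,0,0.045]]'; python3 - <<'E'
from h import *
st();go((649.2,46.2,26),Rt(3.075))
E
```

```text
time_s: 32.75
eef_pos: [648.5, 46.8, 51.3]
ee_rot: [-0.002, 0.033, 0.999, 0.0]
force: [0.4, -0.8, -0.5]
grip_width: 0.526
grip_force: 0.0
time_s: 32.95
eef_pos: [650.1, 46.7, 55.4]
ee_rot: [0.0, 0.033, 0.999, 0.0]
force: [0.7, 0.1, 0.1]
grip_width: 0.525
grip_force: 0.0
t 32.95 p [650.1  46.7  55.4] xax [-0.998  0.066 -0.   ] zax [ 0.  0. -1.] F [0.68 0.15 0.1 ] M [ 0.023 -0.05  -0.019] w 44.8 gf 0.0 j [-0.11  0.77  1.28  0.    1.1  -1.61]
rot [0. 0. 0.] shift_after [ 0.8 -0.6 37.4] shift_now [ 0.8 -0.6 37.4] tcp [649.2  46.2  18. ]
```

```bash
python3 -m jog '[[0.001,0,0.02,0,0,0,0.045],[0,0,0.012,0,0,0,0.045],[0,0,0.004,0,0,0,0.045],[0,0,0,0,0,0,0.045],[0,0,0,0,0,0,0]]'; python3 -m jog '[[0,0,0,0,0,0,0],[0,0,0,0,0,0,0],[0,0,0,0,0,0,0],[0,0,0,0,0,0,0]]' 110;python3 -m jog '[[0,0,-0.006,0,0,0,0],[0,0,-0.015,0,0,0,0],[0,0,-0.015,0,0,0,0],[0,0,-0.014,0,0,0,0],[0,0,0,0,0,0,0]]'; python3 -m jog '[[0,0,0,0,0,0,0],[0,0,0,0,0,0,0]]'; python3 - <<'E'
from h import *
st();meas(10)
E
```

```text
time_s: 33.45
eef_pos: [648.9, 46.9, 19.4]
ee_rot: [0.0, 0.033, 0.999, -0.0]
force: [-0.5, 0.8, -0.7]
grip_width: 0.373
grip_force: 0.0
time_s: 33.85
eef_pos: [648.9, 47.0, 19.7]
ee_rot: [0.0, 0.033, 0.999, 0.0]
force: [-1.4, 1.6, 5.4]
grip_width: 0.208
grip_force: 108.4
time_s: 34.35
eef_pos: [649.7, 46.8, 71.4]
ee_rot: [0.002, 0.033, 0.999, -0.0]
force: [0.6, -0.4, -5.2]
grip_width: 0.212
grip_force: 107.9
time_s: 34.55
eef_pos: [647.9, 47.0, 67.6]
ee_rot: [-0.001, 0.033, 0.999, 0.0]
force: [-1.0, 0.4, -6.0]
grip_width: 0.216
grip_force: 107.9
t 34.55 p [647.9  47.   67.6] xax [-0.998  0.066  0.002] zax [-0.002  0.    -1.   ] F [-1.01  0.43 -5.99] M [ 0.035 -0.029  0.008] w 18.5 gf 107.9 j [-0.11  0.75  1.27  0.    1.12 -1.61]
F [-0.11 -0.29 -5.91] M [ 0.001 -0.035  0.006] d along tool x mm 5.9 M tool [-0.003 -0.035 -0.006]
```

```bash
python3 -m jog '[[0,0,0.015,0,0,0,0],[0,0,0.02,0,0,0,0],[0,0,0.01,0,0,0,0],[0,0,0.003,0,0,0,0],[0,0,0,0,0,0,0]]'; python3 -m jog '[[0,0,0,0,0,0,0.04],[0,0,0,0,0,0,0.04],[0.0055,0,0,0,0,0,0.04],[0,0,0,0,0,0,0.04],[0,0,0,0,0,0,0]]';  python3 -m jog '[[0,0,0,0,0,0,0],[0,0,0,0,0,0,0],[0,0,0,0,0,0,0],[0,0,-0.006,0,0,0,0],[0,0,-0.015,0,0,0,0]]';python3 -m jog '[[0,0,-0.02,0,0,0,0],[0,0,-0.02,0,0,0,0],[0,0,-0.02,0,0,0,0],[0,0,-0.02,0,0,0,0],[0,0,0,0,0,0,0]]'; python3 -m jog '[[0,0,0,0,0,0,0],[0,0,0,0,0,0,0]]'; python3 - <<'E'
from h import *
st();meas(12)
E
```

```text
time_s: 35.55
eef_pos: [648.2, 46.9, 20.1]
ee_rot: [-0.001, 0.033, 0.999, 0.0]
force: [0.9, 0.5, -5.5]
grip_width: 0.208
grip_force: 108.0
time_s: 36.05
eef_pos: [642.9, 47.3, 20.7]
ee_rot: [-0.0, 0.033, 0.999, 0.0]
force: [-0.2, -0.2, -0.1]
grip_width: 0.309
grip_force: 0.0
time_s: 36.55
eef_pos: [641.5, 47.4, 39.9]
ee_rot: [-0.003, 0.033, 0.999, 0.0]
force: [0.6, -0.5, -5.9]
grip_width: 0.207
grip_force: 107.8
time_s: 37.05
eef_pos: [644.2, 47.2, 124.8]
ee_rot: [0.002, 0.033, 0.999, -0.0]
force: [0.5, -0.4, -6.5]
grip_width: 0.208
grip_force: 107.9
time_s: 37.25
eef_pos: [642.3, 47.3, 119.9]
ee_rot: [-0.002, 0.033, 0.999, 0.0]
force: [-0.0, 0.1, -5.4]
grip_width: 0.209
grip_force: 107.9
t 37.25 p [642.3  47.3 119.9] xax [-0.998  0.066  0.004] zax [-0.003  0.    -1.   ] F [-0.02  0.12 -5.4 ] M [0.034 0.007 0.038] w 17.9 gf 107.9 j [-0.11  0.68  1.25  0.    1.21 -1.61]
F [-0.02 -0.07 -5.74] M [-0.002 -0.006 -0.014] d along tool x mm 1.1 M tool [ 0.001 -0.007  0.014]
```

```bash
python3 -m jog '[[0,0,0,0,0,0,0],[0,0,0,0,0,0,0],[0,0,0,0,0,0,0],[0,0,0,0,0,0,0],[0,0,0,0,0,0,0]]'; python3 -m jog '[[0,0,0,0,0,0,0],[0,0,0,0,0,0,0],[0,0,-0.03,0,0,0,0],[0,0,-0.03,0,0,0,0],[0,0,-0.02,0,0,0,0]]'; python3 -m jog '[[0,0,0,0,0,0.07,0],[0,0,0,0,0,0.14,0],[0,0,0,0,0,0.14,0],[0,0,0,0,0,0.14,0],[0,0,0,0,0,0.14,0]]'; python3 -m jog '[[0,0,0,0,0,0.14,0],[0,0,0,0,0,0.14,0],[0,0,0,0,0,0.14,0],[0,0,0,0,0,0.14,0],[0,0,0,0,0,0.14,0]]';python3 -m jog '[[0,0,0,0,0,0.14,0],[0,0,0,0,0,0.14,0],[0,0,0,0,0,0.14,0],[0,0,0,0,0,0.14,0],[0,0,0,0,0,0.14,0]]';python3 -m jog '[[0,0,0,0,0,0.14,0],[0,0,0,0,0,0.14,0],[0,0,0,0,0,0.14,0],[0,0,0,0,0,0.14,0],[0,0,0,0,0,0.14,0]]';python3 -m jog '[[0,0,0,0,0,0.14,0],[0,0,0,0,0,0.14,0],[0,0,0,0,0,0.14,0],[0,0,0,0,0,0.14,0],[0,0,0,0,0,0,0]]'; python3 - <<'E'
from h import *
st();go((545.4,-415,36),Rt(-.215));meas(3)
E
```

```text
time_s: 38.35
eef_pos: [642.9, 47.3, 121.3]
ee_rot: [-0.001, 0.033, 0.999, 0.0]
force: [0.2, 0.5, -5.6]
grip_width: 0.209
grip_force: 107.9
time_s: 38.85
eef_pos: [643.5, 47.2, 203.8]
ee_rot: [0.001, 0.033, 0.999, -0.0]
force: [-0.3, 0.0, -5.3]
grip_width: 0.21
grip_force: 108.5
time_s: 39.35
eef_pos: [643.0, 47.3, 201.3]
ee_rot: [-0.001, 0.344, 0.939, -0.0]
force: [-0.1, 0.6, -5.7]
grip_width: 0.207
grip_force: 108.6
time_s: 39.85
eef_pos: [643.0, 47.3, 201.3]
ee_rot: [-0.0, 0.645, 0.764, -0.0]
force: [-0.7, -1.0, -5.9]
grip_width: 0.21
grip_force: 108.6
time_s: 40.35
eef_pos: [643.0, 47.3, 201.3]
ee_rot: [-0.0, 0.868, 0.497, -0.0]
force: [0.2, -0.1, -5.0]
grip_width: 0.21
grip_force: 108.6
time_s: 40.85
eef_pos: [643.0, 47.2, 201.3]
ee_rot: [-0.0, 0.986, 0.169, -0.001]
force: [0.4, 0.4, -5.7]
grip_width: 0.208
grip_force: 108.6
time_s: 41.35
eef_pos: [643.0, 47.3, 201.3]
ee_rot: [0.0, 0.994, -0.107, -0.001]
force: [0.4, -0.2, -5.8]
grip_width: 0.209
grip_force: 108.6
t 41.35 p [643.   47.3 201.3] xax [ 0.977 -0.214 -0.001] zax [-0.001  0.    -1.   ] F [ 0.35 -0.24 -5.85] M [-0.042  0.024  0.017] w 17.9 gf 108.6 j [-0.11  0.61  1.15 -0.    1.38  1.68]
rot [ 0.     0.001 -0.   ] shift_after [  3.3 472.5 173.3] shift_now [  3.7 472.4 173.4] tcp [ 545.4 -415.    28. ]
F [-0.29 -0.06 -5.54] M [-0.017 -0.01  -0.015] d along tool x mm -2.5 M tool [-0.015  0.014  0.015]
```

```bash
python3 -m jog '[[0,0.02,0,0,0,0,0],[0,0.036,0,0,0,0,0],[0,0.036,0,0,0,0,0],[0,0.036,0,0,0,0,0],[0,0.036,0,0,0,0,0]]'; python3 -m jog '[[0,0.036,0,0,0,0,0],[0,0.036,0,0,0,0,0],[0.001,0.036,0,0,0,0,0],[0.002,0.036,0,0,0,0,0],[0,0.036,0,0,0,0,0]]'; python3 -m jog '[[0,0.036,0,0,0,0,0],[0,0.036,0,0,0,0,0],[0,0.036,0,0,0,0,0],[0,0.02,0.0,0,0,0,0],[0,0,0,0,0,0,0]]'; python3 -m jog '[[0,0,0.03,0,0,0,0],[0,0,0.04,0,0,0,0],[0,0,0.03,0,0,0,0],[0,0,0,0,0,0,0],[0,0,0,0,0,0,0]]'; python3 - <<'E'
from h import *
st();go((545.4,-415,36),Rt(-.215))
E
```

```text
time_s: 42.0
eef_pos: [607.7, -114.3, 201.5]
ee_rot: [0.0, 0.994, -0.105, -0.0]
force: [0.2, -0.4, -6.4]
grip_width: 0.207
grip_force: 108.6
time_s: 42.5
eef_pos: [572.5, -291.0, 201.5]
ee_rot: [0.0, 0.994, -0.106, -0.0]
force: [1.2, 0.5, -6.4]
grip_width: 0.208
grip_force: 108.6
time_s: 43.0
eef_pos: [544.3, -417.4, 200.7]
ee_rot: [0.0, 0.994, -0.107, -0.001]
force: [-0.5, 0.6, -5.6]
grip_width: 0.211
grip_force: 108.9
time_s: 43.5
eef_pos: [546.1, -414.4, 102.5]
ee_rot: [0.0, 0.994, -0.106, -0.0]
force: [-0.2, -0.3, -4.8]
grip_width: 0.206
grip_force: 108.6
t 43.5 p [ 546.1 -414.4  102.5] xax [ 0.977 -0.211 -0.   ] zax [-0. -0. -1.] F [-0.23 -0.32 -4.81] M [ 0.019 -0.042 -0.013] w 17.6 gf 108.6 j [-0.82  0.79  1.11 -0.    1.25  0.96]
rot [0.    0.    0.002] shift_after [-0.5  0.8 74.5] shift_now [-0.5  0.7 74.5] tcp [ 545.4 -415.    28. ]
```

```bash
python3 -m jog '[[-0.0005,0.0005,0.025,0,0,0,0],[0,0,0.025,0,0,0,0],[0,0,0.014,0,0,0,0],[0,0,0.005,0,0,0,0],[0,0,0,0,0,0,0]]'; python3 -m jog '[[0,0,0.002,0,0,0,0],[0,0,0,0,0,0,0]]';  python3 -m jog '[[0,0,0.002,0,0,0,0],[0,0,0,0,0,0,0]]'; python3 -m jog '[[0,0,0.001,0,0,0,0],[0,0,0,0,0,0,0]]'
```

```text
time_s: 44.0
eef_pos: [545.3, -415.3, 33.4]
ee_rot: [0.0, 0.994, -0.107, 0.0]
force: [-0.6, -0.3, -5.4]
grip_width: 0.205
grip_force: 108.9
time_s: 44.2
eef_pos: [545.3, -415.3, 31.5]
ee_rot: [0.001, 0.994, -0.107, 0.0]
force: [0.2, -0.4, -6.6]
grip_width: 0.207
grip_force: 108.9
time_s: 44.4
eef_pos: [545.3, -415.4, 31.0]
ee_rot: [0.001, 0.994, -0.107, 0.0]
force: [-4.2, 3.2, 7.3]
grip_width: 0.207
grip_force: 110.8
time_s: 44.6
eef_pos: [545.3, -415.4, 31.0]
ee_rot: [0.001, 0.994, -0.107, 0.0]
force: [-6.6, 5.8, 14.0]
grip_width: 0.21
grip_force: 111.8
```

```bash
python3 -m jog '[[0,0,-0.002,0,0,0,0.03],[0,0,0,0,0,0,0.03],[0,0,0,0,0,0,0.03],[0,0,-0.01,0,0,0,0.03],[0,0,-0.03,0,0,0,0.04]]'; python3 -m jog '[[0,0,-0.04,0,0,0,0.04],[0,0,-0.04,0,0,0,0.04],[-0.02,-0.03,-0.04,0,0,0,0.06],[-0.03,-0.03,-0.04,0,0,0,0.085],[-0.03,-0.03,-0.04,0,0,0,0.085]]';python3 -m jog '[[-0.03,-0.02,0,0,0,0,0.085],[-0.02,0,0,0,0,0,0.085],[0,0,0,0,0,0,0.085],[0,0,0,0,0,0,0.085]]'; python3 - <<'E'
from h import *
st();a,T=shot("wrist","w8");sc,_=shot("scene","s8")
C=np.array([508.9,-305.7,0]);u=np.array([.977,-.213,0]);v=np.array([.213,.977,0])
cv2.imwrite("pics/m8.png",np.hstack([cv2.resize(a,(480,300)),cv2.resize(sc[185:265,125:245],(320,300))]))
for L,sx,sy in((200,0,99),(175,12.5,33),(125,37.5,-99)):
    c=C+sx*u+sy*v;h=c+(L/2-14)*u;h[2]=42
    print(L,"dot expected px",proj("wrist",h,T),"scene",proj("scene",h))
g=cv2.cvtColor(a,cv2.COLOR_BGR2HSV);m=((g[:,:,2]>200)&(g[:,:,1]<40)).astype(np.uint8)
k,l,s,c=cv2.connectedComponentsWithStats(m)
for i in range(1,k):
    if 60<s[i,4]<5000 :
        w=onz("wrist",c[i],42,T)-C;print(s[i].tolist(),c[i].round(1),"tray xy",round(w@u,1),round(w@v,1))
E
```

```text
time_s: 45.1
eef_pos: [543.9, -414.0, 67.5]
ee_rot: [-0.002, 0.994, -0.107, -0.003]
force: [-0.3, 0.5, 0.2]
grip_width: 0.473
grip_force: 0.0
time_s: 45.6
eef_pos: [492.7, -321.4, 257.2]
ee_rot: [0.0, 0.994, -0.107, -0.0]
force: [-0.4, -0.0, 1.0]
grip_width: 0.949
grip_force: 0.0
time_s: 46.0
eef_pos: [449.1, -292.7, 256.1]
ee_rot: [0.0, 0.994, -0.107, 0.0]
force: [-0.0, -0.1, 1.3]
grip_width: 1.0
grip_force: 0.0
t 46.0 p [ 449.1 -292.7  256.1] xax [ 0.977 -0.213  0.   ] zax [ 0.    -0.001 -1.   ] F [-0.01 -0.09  1.25] M [-0.027 -0.03  -0.   ] w 85.4 gf 0.0 j [-0.8   0.33  1.44 -0.    1.37  0.99]
200 dot expected px [210.1  15.6] scene [215.4 240. ]
175 dot expected px [282.5  15.7] scene [191.  238.8]
125 dot expected px [427.3  15.8] scene [142.9 236.3]
[179, 0, 65, 216, 4968] [212.8 117.8] tray xy -4.4 105.2
[247, 0, 20, 191, 1076] [255.2  92.2] tray xy 19.8 61.7
[201, 5, 18, 19, 263] [209.4  14. ] tray xy 87.3 99.5
[275, 7, 18, 20, 273] [283.1  16.7] tray xy 85.1 32.5
[419, 7, 18, 19, 267] [427.8  15.9] tray xy 85.9 -99.4
[407, 34, 30, 105, 2166] [421.4  85.2] tray xy 26.3 -99.2
[305, 268, 86, 87, 2894] [349.8 304.2] tray xy -219.4 -37.0
```

View pics/m8.png

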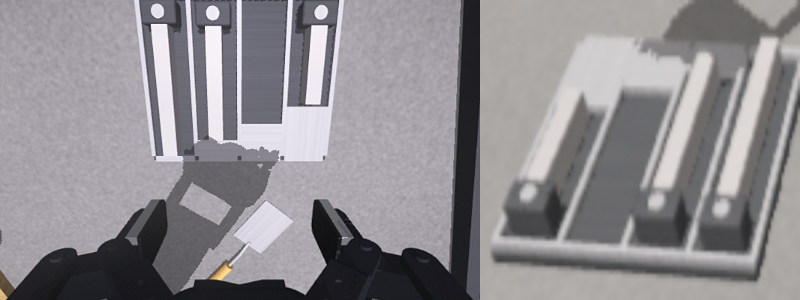

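The picture shows all three bars lying flat in their own slots with heads at the far end (head dots at wrist pixels (209,14), (283,17) and (428,16), within 2 mm of where they should be). The 150 mm slot is empty because that bar is absent, and the gripper is clear of everything.

```bash
python3 -c "
from rig import finish_job;print(finish_job())"
```

```text
the job is handed in; nothing more can be done
None
```

Job handed in at about 46 s: the 200, 175 and 125 mm bars each lie flat in their own slots with heads at the far end, each held level by its balance point before being carried; the 150 mm bar was absent, and the arm passed well clear of both tins, though I took no final picture of them.

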